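Put the pattern rolling pin back together

TASK

Put the little pattern rolling pin back together on its axle. First take the loose wooden handle out of the blue ramekin, stand it upright on the cutting board and let go of it; then slide the dark sleeve onto the axle, after it the pale sleeve, and last take the handle again and push it hole first onto the end of the axle, so that all three sit fully home against one another and against the collar. Leave the mug, the spice jar and the bowl where they are.

Things in the scene. Friction and masses are not known exactly. Their poses are not given: they have to be found in the camera images.
- holder: Fixed wooden pin holder: a post (52 mm wide, top 125 mm up, brass screw on it to 145 mm) on a base 120 x 100 x 18 mm (local x -25 to +95). In front a steel collar (42 mm across) and a bare level steel axle stick out towards local -x, 105 mm above the counter; another wooden handle sticks out behind. Origin on the counter below the collar's front face; x from axle tip to collar, z up.
- axle_root (a point): Point on the axle's centre line at the front face of the collar, where the first sleeve comes to rest, 105 mm above the counter. Axes as the holder: the axle runs from here along -x. The axle is 12 mm thick.
- axle_tip (a point): Centre of the axle's free, slightly rounded tip, 92 mm along -x from axle_root.
- dark_sleeve: Dark brown wooden sleeve with a pale zigzag: a ring 56 mm across, 30 mm wide, with a 20 mm hole right through, 30-65 g. Origin at its very centre; x along the hole, level at the start. Both ends alike. It starts on the rack's rails, centre 58 mm above the counter. Let go on the axle, it hangs with its centre about 4 mm below the axle's line. Fully home its centre is 15 mm from the collar.
- pale_sleeve: Pale wooden sleeve with a brown zigzag, the same size and mass and with the same origin and axes as the dark one; fully home its centre is 45 mm from the collar. It lies on the rack at the start; which end of the rack each sleeve has varies.
- handle: Loose wooden handle with a red band, a plain cylinder 34 mm across, 62 mm long, 35-70 g, with a blind hole 18 mm wide and 36 mm deep in one end. Origin at the centre of the holed end; z along the handle, away from the hole. It starts hole down in the ramekin, its top 68 mm above the counter. Fully home its holed end touches the pale sleeve, 60 mm from the collar, its z along the holder's -x.
- ramekin: Fixed low blue ceramic ramekin, 90 mm across outside, 82 mm inside at the rim, rim 34 mm above the counter, inner floor 6 mm up. Origin at the centre of its underside.
- board: Fixed wooden cutting board, 250 mm long (local x) and 150 mm wide with round ends, 14 mm thick. Origin at the centre of its underside, z up.
- rack: Fixed draining rack: two level steel rails (10 mm thick, 36 mm apart between centres, tops 35 mm above the counter) along local x between wooden end plates (75 mm wide, 42 mm high, at x = +-88 mm). The sleeves lie on the rails, holes along them, centres at local x about +35 and -35 mm. Origin on the counter below its middle.
- mug: Terracotta mug, 84 mm across, 90 mm high; leave alone. Origin at the centre of its underside.
- spice_jar: Small lidded jar, 48 mm across, 85 mm high; leave alone. Origin at the centre of its underside.
- bowl: White bowl, 110 mm across, 45 mm high; leave alone. Origin at the centre of its underside.
There are look-alikes about, which are no part of the job. Leave any yellow look-alike of the dark_sleeve alone.

How it is judged:
By the outcome, as a careful person would: the job done as asked, in the order asked, and still so for the second after the job is handed in, with the robot touching nothing.
It also fails if it takes over 72 s, if anything falls off the work surface, if the arm or the gripper's body presses on something with over 40 N, if the wrist force passes 120 N, or if a joint passes its speed limit or range.

ROBOT

A 6-joint arm with a two-finger parallel gripper is mounted at the origin on the work surface. World frame = base frame: x ahead of the robot, y to its left, z up, the work surface at z = 0. Lengths are in mm, angles in degrees, forces in N, time in s.
With the tool pointing down it reaches from about 350 to 850 mm from the base axis. Payload 8.1 kg.
Tool frame: the origin (TCP) lies on the centre line of the jaws, within the pads' length; the fingertips stand 11 mm ahead of it and the grasp point (between the pads) lies 8 mm behind it; z points along the fingers, y is the direction in which the jaws open and shut (so a half turn about z gives the same grasp; the last joint's range is limited). The gripper opens to 85 mm and grips with 20 to 120 N. Pads are 22 mm wide; open, the fingers measure 114 mm over their backs; the gripper's body (76 mm by 85 mm) begins 54 mm behind the grasp point. The pads swing forward as they close: fully open they stand 13 mm farther back than shut.
Start: joints at [-72.559, 7.471, 85.268, -0, 87.261, -4.893], TCP at [228.022, -554.988, 242.292] pointing down, gripper open.
Joint ranges: [-169.43, 169.43], [-51.17, 129.36], [1.28, 143.12], [-76.62, 256.62], [0, 156.53], [-152.29, 152.29]. Speed limits (degrees/s): [136.94, 136.94, 159.86, 180, 180, 180].

INTERFACE

Orientations are given as [roll, pitch, yaw] about the fixed x, y, z axes, in that order (R = Rz(yaw) Ry(pitch) Rx(roll)).
In Python, from bench import telemetry, viewer, r gives the robot as it stands.
- The arm moves only by the shell command python3 -m inch 'ROWS' [FORCE]. ROWS is JSON, a list of rows, each a list of 3 entries, a list of its own where there are three numbers: the shift along the tool's x, y, z in cm, then the turn, a rotation vector about the tool's x, y, z in rad, then the opening, from 0 (shut) to 1 (fully open). A call has 1 to 20 rows; each row is the pose to reach, as a shift and turn from the pose commanded when the call began, along the tool's axes at that moment; what a row does not reach only later rows make up. A row lasts 1/10 s, in which the tool goes at most 50 mm and 8.59 degrees, less where a joint would pass 70% of its speed; a pose out of reach is approached as far as the arm can. A call with a gripper value outside its range is refused whole. The fingers move at their own pace and stop on an object; FORCE is the grip in N (left out, the last holds). Time passes only in rows, so rows that repeat a pose let the fingers close. It gives the time, the measured TCP pose, the force and the opening at its end, in the units of the state.
- telemetry.sense(): the state, without advancing time (a new reading comes with each control period).
- viewer.snapshot(name): name is "side" or "top" or "wrist"; returns the picture (420x560x3 uint8, red, green, blue); there is no depth.
- viewer.camera_model(name): a dict with "fx", "fy", "cx", "cy" (pixels), "cam_to_world" (4x4, takes a point from camera to world coordinates); the wrist camera has in their place "mount" (4x4, takes a point from camera to tool coordinates, whose origin is the TCP and whose axes are the flange's). Camera axes: x right, y down, z forward; pixel columns grow to the right and rows downward; lengths in mm; the calibration is good to about 2 mm. A picture is of the moment at which its call begins: read the wrist's pose just before it. camera_model takes no time and is no camera call.
- r.hand_in(): hands the job in, once; it reports no verdict.
The state is a dict: "time": time; "joint_pos": joint angles; "qd": joint speeds; "joint_efforts": joint torques, N m; "tool_pos": TCP position; "tcp_rot": TCP orientation; "ft_force": force on the tool from outside, world axes, zero at the start; "wrist_torque": the same for the moment, N m; "finger_gap": finger opening in mm.
Only numpy, scipy, OpenCV 4.12 (cv2) and the standard library are available. Lean on these libraries where they do the work, as an engineer would, in place of code of your own. Each camera call takes 0.05 s, during which the arm holds its last target.

## Working session

There is one attempt and no reset: what is moved stays moved. The work goes in short steps, Python scripts to look and compute and a shell command to move; the robot and the scene stay as the last step left them, time stands still between calls to the robot, and variables do not carry over. Pictures are saved under pics/ and viewed, and the job is handed in when it is done.

```bash
ls; mkdir -p pics
python3 - <<'E'
from bench import telemetry, viewer, r
import cv2, numpy as np
print(telemetry.sense())
for n in ("side","top","wrist"):
    im=viewer.snapshot(n); cv2.imwrite(f"pics/a_{n}.png",im[:,:,::-1]); 
    print(n,{k:np.round(np.array(v),3).tolist() for k,v in viewer.camera_model(n).items()})
E
```

```text
pics
{'time': 0.0, 'joint_pos': array([-7.25600706e+01,  7.51405017e+00,  8.53300447e+01, -1.15614074e-04,
        8.72589803e+01, -4.89261742e+00]), 'qd': array([ 0.02788524, -0.01790458, -0.077989  ,  0.03765724,  0.01684467,
       -0.01954489]), 'joint_efforts': array([ 4.87098041e-04, -5.69393063e+01, -5.00557065e+01, -2.46501622e-04,
        1.46213325e-02,  1.95247543e-05]), 'tool_pos': array([ 227.857672  , -554.49108389,  241.24807816]), 'tcp_rot': array([-1.79897291e+02, -8.67607901e-03,  2.23325446e+01]), 'ft_force': array([ 1.05927712, -0.62525855,  0.12318941]), 'wrist_torque': array([ 0.00748195, -0.0084179 ,  0.00440673]), 'finger_gap': 85.68660511442891}
side {'fx': 397.422, 'fy': 397.422, 'cx': 276.732, 'cy': 214.514, 'cam_to_world': [[-0.97, -0.142, 0.199, 414.653], [-0.244, 0.629, -0.738, 669.914], [-0.021, -0.764, -0.645, 723.756], [0.0, 0.0, 0.0, 1.0]]}
top {'fx': 459.591, 'fy': 459.591, 'cx': 279.881, 'cy': 208.596, 'cam_to_world': [[-0.003, -0.987, 0.162, 444.243], [-1.0, 0.004, 0.008, -23.962], [-0.008, -0.162, -0.987, 1138.993], [0.0, 0.0, 0.0, 1.0]]}
wrist {'fx': 374.816, 'fy': 374.816, 'cx': 279.959, 'cy': 204.265, 'mount': [[0.002, -0.956, -0.293, 74.654], [1.0, 0.002, 0.0, -0.461], [0.0, -0.293, 0.956, -131.246], [0.0, 0.0, 0.0, 1.0]]}
```

View pics/a_side.png

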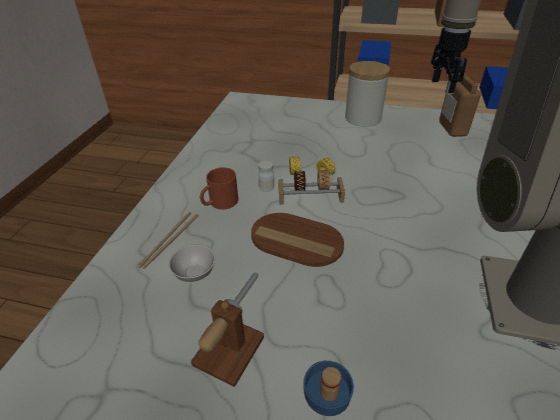

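View pics/a_top.png

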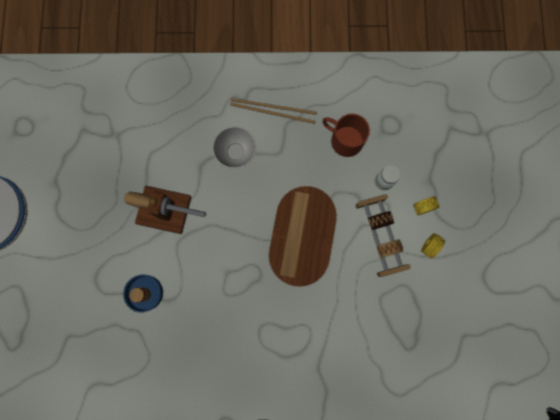

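View pics/a_wrist.png

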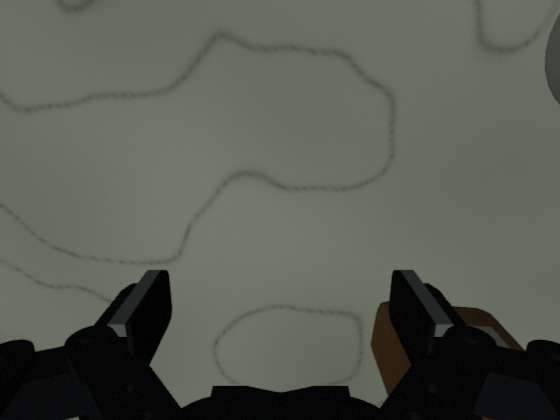

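```bash
cat > h.py <<'E'
import numpy as np, cv2
from scipy.spatial.transform import Rotation as Rn
from bench import telemetry, viewer, r
def crop(src,x0,y0,x1,y1,s,out):
    im=cv2.imread(src)[y0:y1,x0:x1]
    im=cv2.resize(im,None,fx=s,fy=s,interpolation=cv2.INTER_CUBIC)
    im=np.clip(im.astype(float)*1.3,0,255).astype(np.uint8)
    st=10 if s>=5 else 20
    for u in range((x0//st+1)*st,x1,st):
        cv2.line(im,((u-x0)*s,0),((u-x0)*s,6),(0,0,255),1); cv2.putText(im,str(u),((u-x0)*s-10,16),0,.35,(0,0,255),1)
    for v in range((y0//st+1)*st,y1,st):
        cv2.line(im,(0,(v-y0)*s),(6,(v-y0)*s),(0,0,255),1); cv2.putText(im,str(v),(8,(v-y0)*s+4),0,.35,(0,0,255),1)
    cv2.imwrite(out,im)
def pose():
    s=telemetry.sense(); return np.array(s["tool_pos"]),Rn.from_euler('xyz',s["tcp_rot"],degrees=True)
def cam(n,P=None):
    m=viewer.camera_model(n)
    if n=="wrist":
        p,R=P; T=np.eye(4);T[:3,:3]=R.as_matrix();T[:3,3]=p; M=T@np.array(m["mount"])
    else: M=np.array(m["cam_to_world"])
    return m["fx"],m["fy"],m["cx"],m["cy"],M
def ray(c,u,v):
    fx,fy,cx,cy,M=c; d=M[:3,:3]@np.array([(u-cx)/fx,(v-cy)/fy,1]); return M[:3,3],d/np.linalg.norm(d)
def onz(c,u,v,z):
    o,d=ray(c,u,v); return o+d*(z-o[2])/d[2]
def proj(c,X):
    fx,fy,cx,cy,M=c; q=M[:3,:3].T@(np.array(X)-M[:3,3]); return fx*q[0]/q[2]+cx,fy*q[1]/q[2]+cy
def tri(a,b):
    # list of (cam,u,v)
    A=np.zeros((3,3));y=np.zeros(3)
    for c,u,v in (a,b):
        o,d=ray(c,u,v);Q=np.eye(3)-np.outer(d,d);A+=Q;y+=Q@o
    X=np.linalg.solve(A,y)
    return X,[tuple(np.round(np.array(proj(c,X))-[u,v],1)) for c,u,v in (a,b)]
def row(p,R,pt,Rt):
    return np.round(R.inv().apply(np.array(pt)-p)/10,2),np.round((R.inv()*Rt).as_rotvec(),3)
E
python3 -c "
from h import *
crop('pics/a_top.png',110,170,230,320,5,'pics/a1.png')
crop('pics/a_top.png',340,160,460,290,6,'pics/a2.png') if 0 else crop('pics/a_top.png',340,160,460,280,5,'pics/a2.png')
crop('pics/a_side.png',180,260,370,420,4,'pics/a3.png')
crop('pics/a_side.png',240,145,370,270,6,'pics/a4.png') if 0 else crop('pics/a_side.png',240,145,370,265,5,'pics/a4.png')
"
```

```text
(no output)
```

View pics/a1.png

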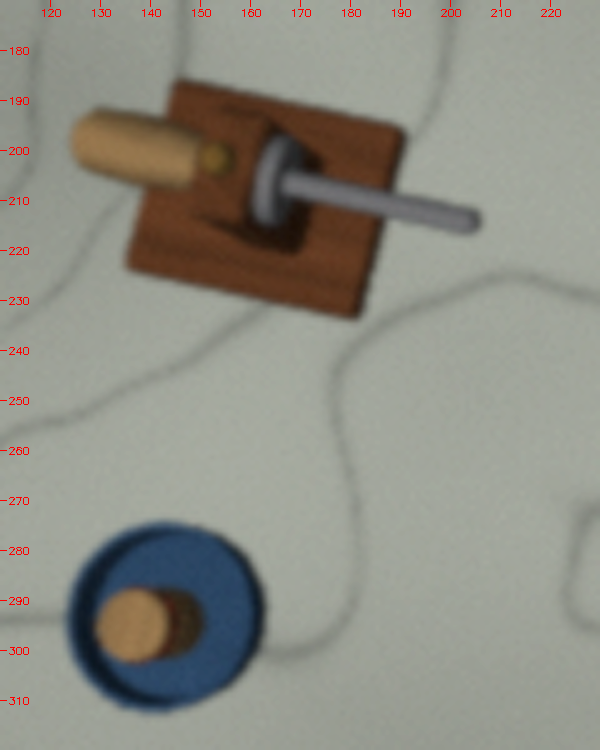

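View pics/a2.png

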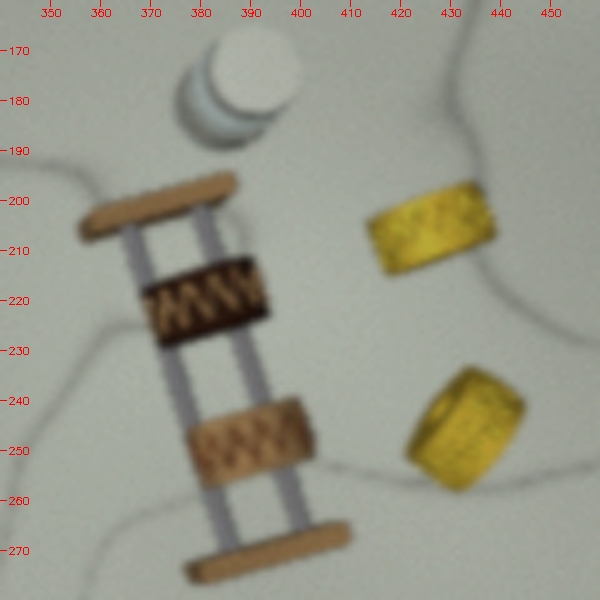

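View pics/a3.png

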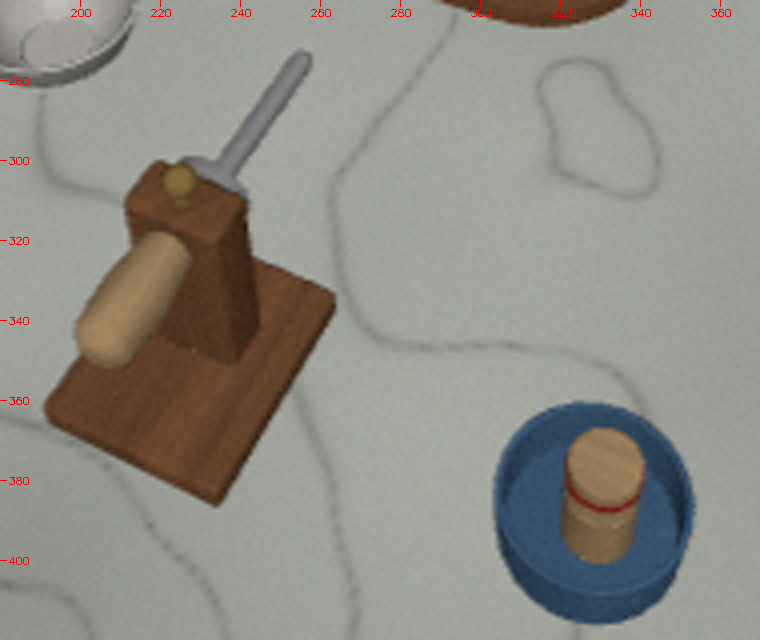

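View pics/a4.png

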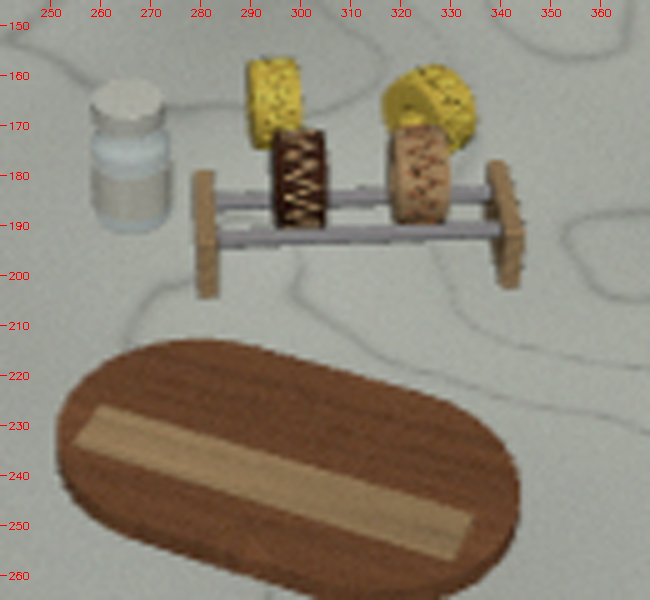

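Run:
```python
from h import *
t=cam("top");s=cam("side")
for n,a,b in [("tip",(204.5,214),(256.3,274.5)),("root",(176,206.2),(235.5,303)),("handletop",(136.7,295),(331.5,376.8)),("dark",(381.2,220.4),(300,181)),("pale",(390.4,248.8),(324.2,180)),
 ("screwtop",(153,201.5),(224.5,305)),]:
    X,e=tri((t,*a),(s,*b)); print(n,X.round(1),e)
tip=onz(t,204.5,214,105);root=onz(t,176,206.2,105);print(tip,root,np.degrees(np.arctan2(*(root-tip)[1::-1])),np.linalg.norm(root-tip))
print("side",onz(s,256.3,274.5,105),onz(s,235.5,303,105))
# base corners (z=18): crop a1
for n,uv in dict(c1=(145.5,186),c2=(190.5,195.5),c3=(181.5,233.5),c4=(135.5,223.5)).items(): print(n,onz(t,*uv,18))
for n,uv in dict(ra=(370,202.5-1),rb=(396,269)).items(): print(n,onz(t,*uv,42).round(1))
print("ramekin",onz(t,143,293,34),"side",onz(s,328.7,385.5,34))
print("board",onz(t,303,236,14), onz(t,300,190,14),onz(t,290,277,14))
for uv in [(317,186.5),(302,287)]: print(onz(t,*uv,14).round(1))
print("jar top",onz(t,391.3,173.5,85))
```

```text
tip [601.2 155.7 105. ] [(np.float64(0.1), np.float64(0.3)), (np.float64(-0.4), np.float64(-0.1))]
root [622.8 224.7  92.1] [(np.float64(-0.0), np.float64(-0.2)), (np.float64(0.2), np.float64(0.0))]
handletop [420.  315.4  62.8] [(np.float64(0.0), np.float64(-0.0)), (np.float64(0.0), np.float64(0.0))]
dark [ 592.4 -256.1   55.3] [(np.float64(0.0), np.float64(0.1)), (np.float64(-0.1), np.float64(-0.0))]
pale [ 524.9 -275.    56.1] [(np.float64(0.0), np.float64(0.1)), (np.float64(-0.1), np.float64(-0.0))]
screwtop [625.9 265.4 137.4] [(np.float64(-0.0), np.float64(-0.2)), (np.float64(0.2), np.float64(0.0))]
[601.97148863 155.87790513 105.        ] [620.25422115 221.55779307 105.        ] 74.4448604905654 68.17701950131269
side [600.35332642 155.75298228 105.        ] [618.98741332 233.80544491 105.        ]
c1 [686.54510138 320.29459327  18.        ]
c2 [661.9198074  207.00078385  18.        ]
c3 [567.04614686 226.37291742  18.        ]
c4 [592.19640989 340.76619433  18.        ]
ra [ 640.7 -233.7   42. ]
rb [ 478.4 -289.5   42. ]
ramekin [423.89297828 309.68622164  34.        ] side [422.81459807 317.13810703  34.        ]
board [560.29796134 -71.81575489  14.        ] [675.55257894 -65.55786481  14.        ] [460.79219001 -39.29262951  14.        ]
[ 684.3 -108.1   14. ]
[436.9 -68.1  14. ]
jar top [ 699.58467661 -277.67606533   85.        ]
```

Run:
```python
from h import *
p=np.array([228.022,-554.988,242.292]);R=Rn.from_euler('xyz',[180,0,22.333],degrees=True)
print(row(p,R,[545,-265,240],Rn.from_euler('xyz',[180,0,18],degrees=True)))
```

```text
(array([ 40.34, -14.78,   0.23]), array([ 0.   , -0.   ,  0.076]))
```

```bash
python3 -m inch '[[[40.3,-14.8,0.2],[0,0,0.076],1],[[40.3,-14.8,0.2],[0,0,0.076],1],[[40.3,-14.8,0.2],[0,0,0.076],1],[[40.3,-14.8,0.2],[0,0,0.076],1],[[40.3,-14.8,0.2],[0,0,0.076],1],[[40.3,-14.8,0.2],[0,0,0.076],1],[[40.3,-14.8,0.2],[0,0,0.076],1],[[40.3,-14.8,0.2],[0,0,0.076],1],[[40.3,-14.8,0.2],[0,0,0.076],1],[[40.3,-14.8,0.2],[0,0,0.076],1],[[40.3,-14.8,0.2],[0,0,0.076],1]]'
python3 - <<'E'
from h import *
import json
s=telemetry.sense(); print(s['tool_pos'],s['tcp_rot'],s['joint_pos'],s['time'])
json.dump([s['tool_pos'].tolist(),s['tcp_rot'].tolist()],open('w1.json','w'))
cv2.imwrite('pics/w1.png',viewer.snapshot('wrist')[:,:,::-1])
E
```

```text
time: 1.25
tool_pos: [544.6, -264.3, 239.7]
tcp_rot: [-180.0, 0.1, 18.1]
ft_force: [0.1, 0.1, 0.9]
finger_gap: 85.2
[ 544.60070619 -264.34958125  239.72534706] [-1.79968499e+02  5.73642184e-02  1.80806235e+01] [-3.07304975e+01  8.41968571e+00  8.44988210e+01 -2.24521125e-02
  8.71429763e+01  4.11900259e+01] 1.25
```

View pics/w1.png

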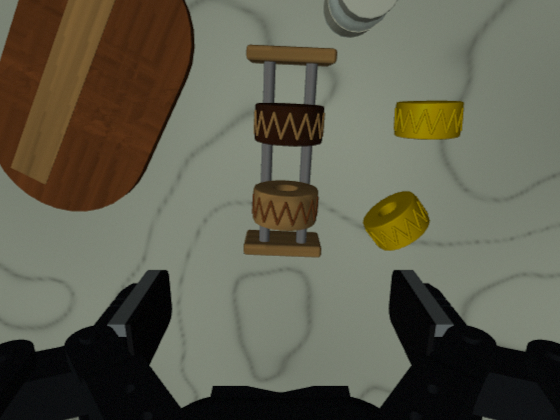

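```bash
python3 -c "
from h import *
crop('pics/w1.png',230,40,350,265,4,'pics/w1c.png') if 0 else crop('pics/w1.png',235,85,345,240,5,'pics/w1c.png')
"
```

```text
(no output)
```

View pics/w1c.png

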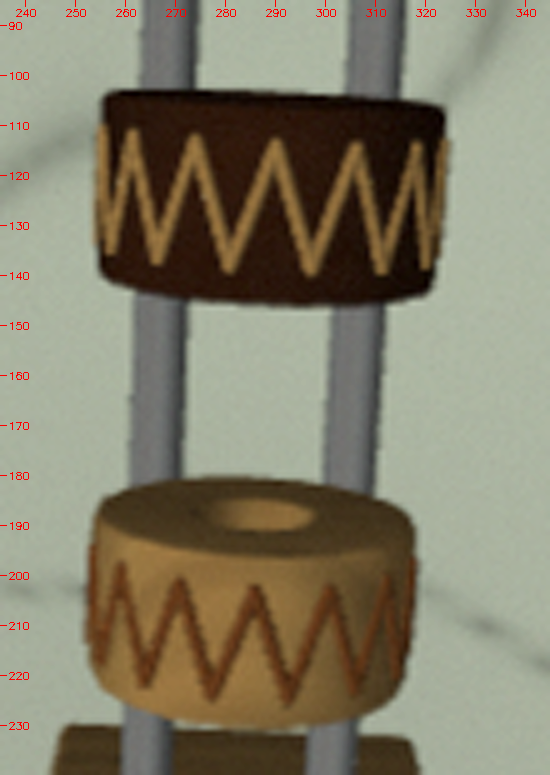

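```bash
cat >> h.py <<'E'
from scipy.optimize import least_squares
def cyl(c,x,y,z,yaw,r=28,h=15):
    a=np.linspace(0,2*np.pi,120); ax=np.array([np.cos(yaw),np.sin(yaw),0]); n=np.array([-ax[1],ax[0],0])
    P=[]
    for e in(-h,h):
        for t in a: P.append(proj(c,np.array([x,y,z])+e*ax+r*(np.cos(t)*n+np.sin(t)*np.array([0,0,1]))))
    P=np.array(P); return np.r_[P.min(0),P.max(0)]
E
python3 - <<'E'
from h import *
import json
p,e=json.load(open('w1.json')); c=cam('wrist',(np.array(p),Rn.from_euler('xyz',e,degrees=True)))
L=[onz(c,268.5,90,30),onz(c,264.4,228,30)];Rr=[onz(c,309.8,88,30),onz(c,301.2,228,30)]
for a,b in(L,Rr): print(a.round(1),b.round(1),np.degrees(np.arctan2(*(a-b)[1::-1])))
print(np.linalg.norm(L[1]-Rr[1]))
yaw=np.radians(np.mean([np.degrees(np.arctan2(*(a-b)[1::-1])) for a,b in(L,Rr)]))
t=cam('top');s=cam('side')
for n,bb,uv,sv in(("dark",(254.5,103,324.5,146),(381.2,220.4),(300,181)),("pale",(252.5,180,318.5,230),(390.4,248.8),(324.2,180))):
    f=lambda q:cyl(c,*q,yaw)-np.array(bb)
    q=least_squares(f,[550,-260,58]); print(n,q.x.round(1),q.fun.round(1)); 
    f2=lambda q:cyl(c,q[0],q[1],58,yaw)-np.array(bb)
    q=least_squares(f2,[550,-260]); print(n,q.x.round(1),q.fun.round(1)); X=[*q.x,58]
    print(np.array(proj(t,X))-uv,np.array(proj(s,X))-sv)
E
```

```text
[ 611.6 -231.4   30. ] [ 488.3 -266.5   30. ] 15.88874202477774
[ 624.4 -264.9   30. ] [ 499.5 -300.4   30. ] 15.838504650587302
35.710039368262514
dark [ 592.2 -256.1   54.2] [ 0.3 -0.4 -0.2  0.4]
dark [ 592.5 -255.9] [-0.2 -0.7  0.2  0.6]
[ 0.15934331 -0.09675623] [-0.07102682 -0.73329813]
pale [ 525.2 -275.    53.8] [ 0.5 -0.7 -0.5  0.6]
pale [ 526.4 -274.5] [ 0.1 -1.  -0.1  0.9]
[-0.01678522 -0.62918053] [-0.55669767 -0.53174425]
```

Run:
```python
from h import *
p=np.array([545,-265,240.3]);R=Rn.from_euler('xyz',[180,0,18],degrees=True)
print(row(p,R,[530,230,260],R))
```

```text
(array([ 13.87, -47.54,  -1.97]), array([0., 0., 0.]))
```

```bash
python3 -m inch '[[[13.9,-47.5,-2],[0,0,0],1],[[13.9,-47.5,-2],[0,0,0],1],[[13.9,-47.5,-2],[0,0,0],1],[[13.9,-47.5,-2],[0,0,0],1],[[13.9,-47.5,-2],[0,0,0],1],[[13.9,-47.5,-2],[0,0,0],1],[[13.9,-47.5,-2],[0,0,0],1],[[13.9,-47.5,-2],[0,0,0],1],[[13.9,-47.5,-2],[0,0,0],1],[[13.9,-47.5,-2],[0,0,0],1],[[13.9,-47.5,-2],[0,0,0],1],[[13.9,-47.5,-2],[0,0,0],1]]'
python3 - <<'E'
from h import *
import json
s=telemetry.sense(); print(s['tool_pos'],s['tcp_rot'],s['joint_pos'],s['time'])
json.dump([s['tool_pos'].tolist(),s['tcp_rot'].tolist()],open('w2.json','w'))
cv2.imwrite('pics/w2.png',viewer.snapshot('wrist')[:,:,::-1])
E
```

```text
time: 2.5
tool_pos: [530.1, 229.3, 260.2]
tcp_rot: [180.0, 0.0, 18.0]
ft_force: [0.5, 0.2, -0.2]
finger_gap: 85.5
[530.1360415  229.3494858  260.16378077] [1.79966550e+02 1.72853283e-02 1.80089548e+01] [ 1.83296239e+01  3.63398286e+00  8.74952451e+01 -3.33585296e-02
  8.88882445e+01  9.03213164e+01] 2.5
```

View pics/w2.png

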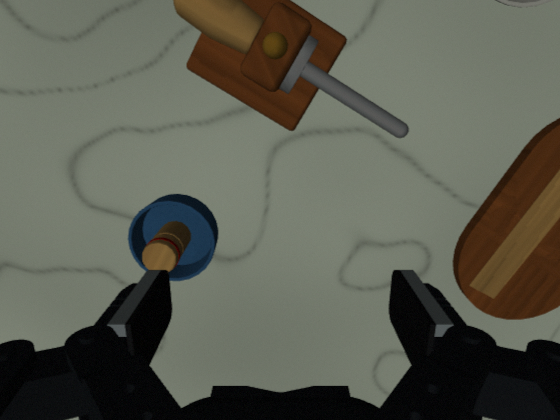

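```bash
python3 -c "
from h import *
crop('pics/w2.png',280,30,420,145,5,'pics/w2c.png')
crop('pics/w2.png',120,185,225,285,6,'pics/w2d.png')
"
```

```text
(no output)
```

View pics/w2c.png

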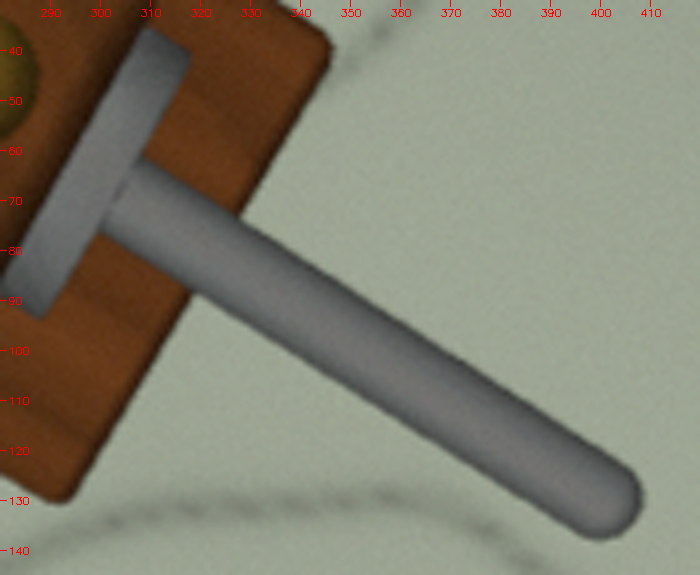

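View pics/w2d.png

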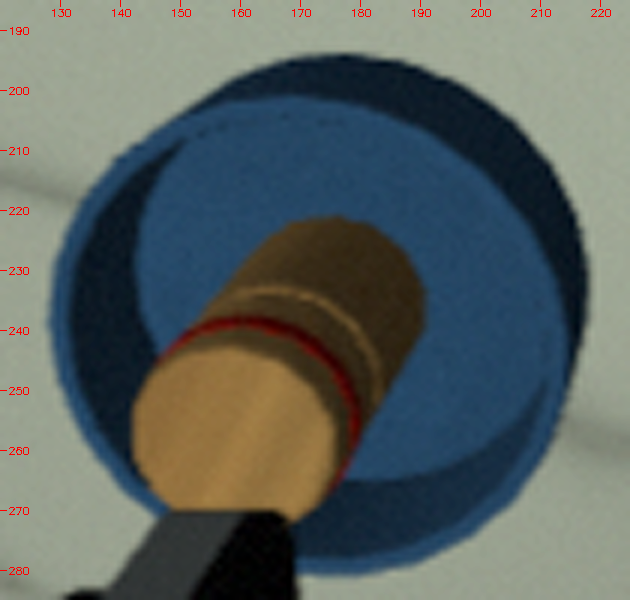

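Run:
```python
from h import *
import json
p,e=json.load(open('w2.json')); c=cam('wrist',(np.array(p),Rn.from_euler('xyz',e,degrees=True)))
t=cam('top');s=cam('side')
a=onz(c,304.4,69.2,105);b=onz(c,399.4,129.4,105);m=onz(c,406.2,134,105)
print("root",a,"near tip",b,"tip",m,np.degrees(np.arctan2(*(a-b)[1::-1])),np.linalg.norm(a-m))
print("tip tri",tri((c,406.2,134),(t,206,214.4)),tri((c,406.2,134),(s,257.5,273)))
print("handle", onz(c,159,259.5,68),tri((c,159,259.5),(t,136.7,295)),tri((c,159,259.5),(s,331.5,376.8)), onz(t,136.7,295,68),onz(s,331.5,376.8,68))
```

```text
root [619.65974129 240.37771565 105.        ] near tip [601.56667662 158.31729392 105.        ] tip [600.00677135 152.06159248 105.        ] 77.56609684295047 90.47638830140724
tip tri (array([600.42946506, 152.34563238, 106.20140573]), [(np.float64(0.4), np.float64(-0.5)), (np.float64(-0.1), np.float64(0.2))]) (array([599.51906345, 151.74939103, 105.08055475]), [(np.float64(0.2), np.float64(0.8)), (np.float64(-0.3), np.float64(0.1))])
handle [419.37839366 313.62494475  68.        ] (array([420.05448004, 313.37397994,  69.18383176]), [(np.float64(0.0), np.float64(-0.0)), (np.float64(-0.0), np.float64(0.0))]) (array([418.86291284, 315.10420411,  64.52328328]), [(np.float64(-0.5), np.float64(-1.6)), (np.float64(0.8), np.float64(-0.5))]) [420.03433923 313.71736911  68.        ] [419.99654554 318.14532559  68.        ]
```

Run:
```python
from h import *
p=np.array([530,229.5,260]);R=Rn.from_euler('xyz',[180,0,18],degrees=True)
for z in(120,44): print(row(p,R,[419.7,313.7,z],R))
```

```text
(array([ -7.89, -11.42,  14.  ]), array([0., 0., 0.]))
(array([ -7.89, -11.42,  21.6 ]), array([0., 0., 0.]))
```

```bash
python3 -m inch '[[[-7.9,-11.4,14],[0,0,0],0.8],[[-7.9,-11.4,14],[0,0,0],0.8],[[-7.9,-11.4,14],[0,0,0],0.8],[[-7.9,-11.4,14],[0,0,0],0.8],[[-7.9,-11.4,14],[0,0,0],0.8],[[-7.9,-11.4,17],[0,0,0],0.8],[[-7.9,-11.4,19],[0,0,0],0.8],[[-7.9,-11.4,20.5],[0,0,0],0.8],[[-7.9,-11.4,21.6],[0,0,0],0.8],[[-7.9,-11.4,21.6],[0,0,0],0.8]]' 40
python3 - <<'E'
from h import *
import json
s=telemetry.sense(); print(s['tool_pos'],s['joint_pos'])
for n in('wrist','side'): cv2.imwrite(f'pics/g1{n}.png',viewer.snapshot(n)[:,:,::-1])
crop('pics/g1side.png',230,230,430,420,4,'pics/g1s.png')
E
```

```text
time: 3.55
tool_pos: [419.6, 312.5, 43.1]
tcp_rot: [180.0, 0.1, 17.9]
ft_force: [0.4, -0.2, 0.2]
finger_gap: 68.1
[419.63168181 312.49125616  43.10806864] [ 3.10633359e+01  6.94983189e+00  1.07794506e+02 -7.93844552e-03
  6.53804041e+01  1.03169772e+02]
```

View pics/g1wrist.png

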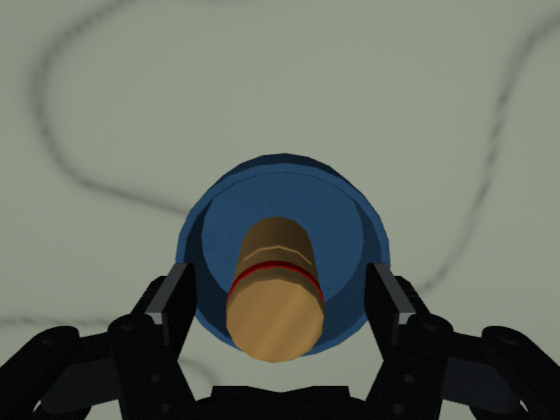

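View pics/g1s.png

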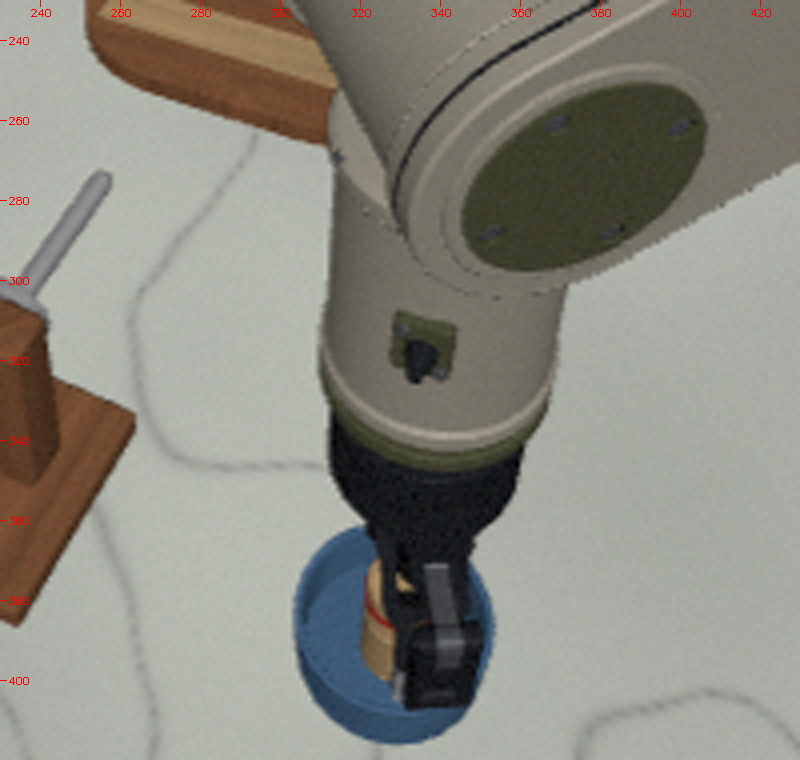

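Run:
```python
from h import *
c=cam('wrist',pose()); print(onz(c,275.5,315,68), pose()[0])
```

```text
[422.86301369 316.27157282  68.        ] [420.55168671 313.62877759  44.95566313]
```

```bash
python3 -m inch '[[[0.2,-0.1,0],[0,0,0],0.8],[[0.2,-0.1,0],[0,0,0],0.2],[[0.2,-0.1,0],[0,0,0],0.2],[[0.2,-0.1,0],[0,0,0],0.2],[[0.2,-0.1,0],[0,0,0],0.2],[[0.2,-0.1,0],[0,0,0],0.2],[[0.2,-0.1,0],[0,0,0],0.2]]' 50
```

```text
time: 4.35
tool_pos: [422.0, 315.8, 45.1]
tcp_rot: [-180.0, -0.1, 18.0]
ft_force: [0.1, 0.9, 5.8]
finger_gap: 33.0
```

Run:
```python
from h import *
D=[(7.471,85.268,600.0,242.29),(8.42,84.499,605.35,239.7),(3.634,87.495,577.7,260.1),(6.95,107.79,523.5,43.9)]
A=[];b=[]
for q2,q3,r_,z in D:
    a,s=np.radians(q2),np.radians(q2+q3)
    A+= [[1,0,np.sin(a),np.sin(s),np.cos(s)],[0,1,np.cos(a),np.cos(s),-np.sin(s)]]; b+=[r_,z]
A=np.array(A); print(np.linalg.svd(A)[1]); print(np.linalg.lstsq(A,np.array(b),rcond=None))
s=telemetry.sense(); print(s['joint_pos'],s['tool_pos'])
```

```text
[3.4529715  2.81821137 0.27390635 0.2401763  0.04430717]
(array([  4.4681047 , -31.35493311, 365.12320989, 551.45641943,
        62.10228193]), array([0.06781174]), np.int32(5), array([3.4529715 , 2.81821137, 0.27390635, 0.2401763 , 0.04430717]))
[3.12379005e+01 7.14990420e+00 1.07335507e+02 4.50713766e-03
 6.54291590e+01 1.03247144e+02] [421.95178489 315.83587216  45.10710942]
```

```bash
cat >> h.py <<'E'
YAW=np.radians(77.6); AX=np.array([np.cos(YAW),np.sin(YAW),0])
ROOT=np.array([619.9,241.2,105]); TIP=ROOT-92*AX
def frame(z,x):
    z=np.array(z,float);z/=np.linalg.norm(z);x=np.array(x,float);x-=z*(x@z);x/=np.linalg.norm(x)
    return Rn.from_matrix(np.c_[x,np.cross(z,x),z])
def wristq(R,q1,s):
    M=(Rn.from_euler('y',-s,degrees=True)*Rn.from_euler('z',-q1,degrees=True)*R)
    return M.as_euler('ZYZ',degrees=True)-[0,0,90]
E
python3 - <<'E'
from h import *
R0=Rn.from_euler('xyz',[180,0,18],degrees=True)
print(wristq(R0,31.24,114.5))
for roll in range(0,360,30):
    u=np.array([0,0,1.]);v=np.cross(AX,u)
    R=frame(AX,np.cos(np.radians(roll))*u+np.sin(np.radians(roll))*v)
    print(roll,wristq(R,5,115).round(),(R0.inv()*R).as_rotvec().round(2),np.degrees((R0.inv()*R).magnitude()).round())
E
```

```text
[-1.27222187e-14  6.55000000e+01 -2.56760000e+02]
0 [ 98.  74. -26.] [ 0.81  1.41 -0.81] 104.0
30 [98. 74.  4.] [ 1.12  1.12 -0.4 ] 94.0
60 [98. 74. 34.] [1.36 0.79 0.01] 90.0
90 [98. 74. 64.] [1.53 0.42 0.42] 94.0
120 [  98.   74. -266.] [1.63 0.01 0.82] 105.0
150 [  98.   74. -236.] [ 1.65 -0.44  1.21] 120.0
180 [  98.   74. -206.] [ 1.59 -0.91  1.59] 139.0
210 [  98.   74. -176.] [ 1.42 -1.41  1.93] 159.0
240 [  98.   74. -146.] [-1.12  1.92 -2.22] 180.0
270 [  98.   74. -116.] [-0.52  1.92 -1.92] 159.0
300 [ 98.  74. -86.] [-0.01  1.83 -1.58] 138.0
330 [ 98.  74. -56.] [ 0.44  1.65 -1.2 ] 120.0
```

Run:
```python
from h import *
p=np.array([422,315.3,45.]);R0=Rn.from_euler('xyz',[180,0,18],degrees=True)
u=np.array([0,0,1.]);v=np.cross(AX,u);R=frame(AX,np.cos(np.radians(30))*u+.5*v)
print(row(p,R0,[560,20,260],R))
```

```text
(array([  4.  ,  32.35, -21.5 ]), array([ 1.117,  1.125, -0.405]))
```

```bash
python3 -m inch '[[[0,0,-4],[0,0,0],0.2],[[0,0,-9],[0,0,0],0.2],[[0,0,-14],[0,0,0],0.2],[[1,6,-18],[0,0,0],0.2],[[4,32.3,-21.5],[1.117,1.125,-0.405],0.2],[[4,32.3,-21.5],[1.117,1.125,-0.405],0.2],[[4,32.3,-21.5],[1.117,1.125,-0.405],0.2],[[4,32.3,-21.5],[1.117,1.125,-0.405],0.2],[[4,32.3,-21.5],[1.117,1.125,-0.405],0.2],[[4,32.3,-21.5],[1.117,1.125,-0.405],0.2],[[4,32.3,-21.5],[1.117,1.125,-0.405],0.2],[[4,32.3,-21.5],[1.117,1.125,-0.405],0.2],[[4,32.3,-21.5],[1.117,1.125,-0.405],0.2],[[4,32.3,-21.5],[1.117,1.125,-0.405],0.2],[[4,32.3,-21.5],[1.117,1.125,-0.405],0.2],[[4,32.3,-21.5],[1.117,1.125,-0.405],0.2]]'
python3 - <<'E'
from h import *
s=telemetry.sense(); print(s['joint_pos'],s['tool_pos'],pose()[1].as_matrix()[:,2])
q=s['joint_pos'];print(wristq(pose()[1],q[0],q[1]+q[2]))
E
```

```text
time: 5.95
tool_pos: [558.4, 20.1, 256.9]
tcp_rot: [-89.2, -59.8, -13.2]
ft_force: [0.4, 0.7, -0.6]
finger_gap: 32.7
[-39.06450382  28.95403217  98.68714433  73.33126676 111.03628779
 -10.46283955] [558.3980626   20.14926778 256.87493101] [0.21583367 0.9764034  0.00722641]
[ 73.33126676 111.03628779 -10.46283955]
```

```bash
cat >> h.py <<'E'
def ik(L,p,R):
    a1,d1,L2,A,B,d6=L
    w=np.array(p)-d6*R.as_matrix()[:,2]; q1=np.degrees(np.arctan2(w[1],w[0]));r_=np.hypot(w[0],w[1])
    def f(q):
        a,s=np.radians(q[0]),np.radians(q[0]+q[1]); return [a1+L2*np.sin(a)+A*np.sin(s)+B*np.cos(s)-r_,d1+L2*np.cos(a)+A*np.cos(s)-B*np.sin(s)-w[2]]
    o=least_squares(f,[10,95]); 
    return np.r_[q1,o.x,wristq(R,q1,o.x.sum())].round(1),np.abs(o.fun).max().round(1)
E
python3 - <<'E'
from h import *
D=[(7.471,85.268,600.0,242.29),(8.42,84.499,605.35,239.7),(3.634,87.495,577.7,260.1),(7.0,107.6,525.5,45)]
s=telemetry.sense();p,R=pose();zt=R.as_matrix()[:,2];q=s['joint_pos']
def f(L):
    a1,d1,L2,A,B,d6=L;o=[]
    for q2,q3,r_,z in D+[(q[1],q[2],None,None)]:
        if r_ is None: w=p-d6*zt; r_=np.hypot(w[0],w[1]); zw=w[2]; o.append(np.cross(np.r_[np.cos(np.radians(q[0])),np.sin(np.radians(q[0]))],w[:2]))
        else: zw=z+d6
        a,t=np.radians(q2),np.radians(q2+q3)
        o+=[a1+L2*np.sin(a)+A*np.sin(t)+B*np.cos(t)-r_,d1+L2*np.cos(a)+A*np.cos(t)-B*np.sin(t)-zw]
    return o
o=least_squares(f,[50,400,400,450,0,300]);L=o.x;print(L.round(1),np.round(o.fun,1))
np.save('L.npy',L)
u=np.array([0,0,1.]);v=np.cross(AX,u)
for tp in (-100,-70,20):
  P=TIP+tp*AX
  for roll in(0,30,60): print(tp,roll,P.round(),ik(L,P,frame(AX,np.cos(np.radians(roll))*u+np.sin(np.radians(roll))*v)))
E
```

```text
[-53.7 288.1 442.9 600.6  55.8 399. ] [  1.1   1.6   2.7   1.3  -4.    3.4  -2.4 -17.   10.8   2.6  10.7]
-100 0 [579.  54. 105.] (array([-34.3,  44.6,  95.9,  72.8, 103.7, -52.5]), np.float64(0.0))
-100 30 [579.  54. 105.] (array([-34.3,  44.6,  95.9,  72.8, 103.7, -22.5]), np.float64(0.0))
-100 60 [579.  54. 105.] (array([-34.3,  44.6,  95.9,  72.8, 103.7,   7.5]), np.float64(0.0))
-70 0 [585.  83. 105.] (array([-31.6,  43.8,  97.4,  74.9, 101.9, -52.7]), np.float64(0.0))
-70 30 [585.  83. 105.] (array([-31.6,  43.8,  97.4,  74.9, 101.9, -22.7]), np.float64(0.0))
-70 60 [585.  83. 105.] (array([-31.6,  43.8,  97.4,  74.9, 101.9,   7.3]), np.float64(0.0))
20 0 [604. 171. 105.] (array([-22.9,  42.1, 100.6,  81.6,  96.3, -53.2]), np.float64(0.0))
20 30 [604. 171. 105.] (array([-22.9,  42.1, 100.6,  81.6,  96.3, -23.2]), np.float64(0.0))
20 60 [604. 171. 105.] (array([-22.9,  42.1, 100.6,  81.6,  96.3,   6.8]), np.float64(0.0))<stdin>:7: DeprecationWarning: Arrays of 2-dimensional vectors are deprecated. Use arrays of 3-dimensional vectors instead. (deprecated in NumPy 2.0)
```

Run:
```python
from h import *
p=np.array([560,20,260]);u=np.array([0,0,1.]);v=np.cross(AX,u);R=frame(AX,np.cos(np.radians(30))*u+.5*v)
D=Rn.from_euler('xyz',[180,0,16],degrees=True)
for z in(110,70): print(row(p,R,[550,-70,z],D))
print(pose()[0], pose()[1].as_matrix().round(3).tolist(), R.as_matrix().round(3).tolist())
```

```text
(array([-12.51,   8.33,  -9.  ]), array([-1.138, -1.107,  0.432]))
(array([-15.98,  10.33,  -9.  ]), array([-1.138, -1.107,  0.432]))
[558.3980626   20.14926778 256.87493101] [[0.49, 0.845, 0.216], [-0.115, -0.183, 0.976], [0.864, -0.503, 0.007]] [[0.488, 0.846, 0.215], [-0.107, -0.186, 0.977], [0.866, -0.5, 0.0]]
```

```bash
python3 -m inch '[[[-12.5,8.3,-9],[-1.138,-1.107,0.432],0.2],[[-12.5,8.3,-9],[-1.138,-1.107,0.432],0.2],[[-12.5,8.3,-9],[-1.138,-1.107,0.432],0.2],[[-12.5,8.3,-9],[-1.138,-1.107,0.432],0.2],[[-12.5,8.3,-9],[-1.138,-1.107,0.432],0.2],[[-12.5,8.3,-9],[-1.138,-1.107,0.432],0.2],[[-12.5,8.3,-9],[-1.138,-1.107,0.432],0.2],[[-12.5,8.3,-9],[-1.138,-1.107,0.432],0.2],[[-12.5,8.3,-9],[-1.138,-1.107,0.432],0.2],[[-12.5,8.3,-9],[-1.138,-1.107,0.432],0.2],[[-12.5,8.3,-9],[-1.138,-1.107,0.432],0.2],[[-12.5,8.3,-9],[-1.138,-1.107,0.432],0.2],[[-12.5,8.3,-9],[-1.138,-1.107,0.432],0.2]]'
python3 - <<'E'
from h import *
for n in('wrist','side'): cv2.imwrite(f'pics/p1{n}.png',viewer.snapshot(n)[:,:,::-1])
crop('pics/p1side.png',220,160,380,280,5,'pics/p1s.png')
s=telemetry.sense();print(s['joint_pos'])
E
```

```text
time: 7.25
tool_pos: [548.9, -67.9, 108.9]
tcp_rot: [-179.9, -0.0, 16.2]
ft_force: [-0.2, 0.3, -1.1]
finger_gap: 32.9
[-12.63333749   6.2559962  100.94741093   0.12355953  72.87153012
  61.32232743]
```

View pics/p1s.png

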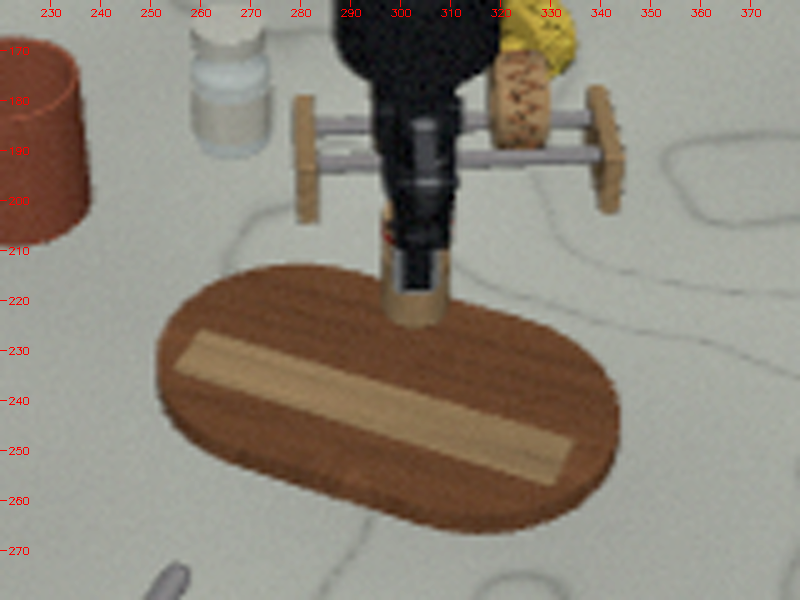

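View pics/p1wrist.png

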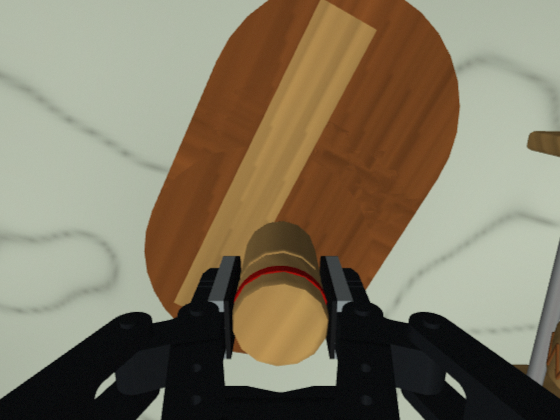

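```bash
python3 -m inch '[[[0,0,3.5],[0,0,0],0.2],[[0,0,5],[0,0,0],0.2],[[0,0,5.4],[0,0,0],0.2],[[0,0,5.5],[0,0,0],0.2],[[0,0,5.55],[0,0,0],0.2]]'; python3 -m inch '[[[0,0,0.1],[0,0,0],0.2],[[0,0,0.1],[0,0,0],0.2]]'
```

```text
time: 7.85
tool_pos: [548.9, -70.0, 54.2]
tcp_rot: [-180.0, -0.0, 15.9]
ft_force: [0.0, -0.2, -0.4]
finger_gap: 32.4
time: 8.05
tool_pos: [549.2, -69.6, 53.3]
tcp_rot: [180.0, -0.0, 16.0]
ft_force: [-0.1, -0.5, -0.0]
finger_gap: 32.7
```

```bash
python3 -m inch '[[[0,0,0.1],[0,0,0],0.2],[[0,0,0.1],[0,0,0],0.2]]';python3 -m inch '[[[0,0,0.1],[0,0,0],0.2],[[0,0,0.1],[0,0,0],0.2]]'
```

```text
time: 8.25
tool_pos: [549.4, -69.5, 53.1]
tcp_rot: [180.0, -0.0, 16.0]
ft_force: [-2.4, 0.8, 6.2]
finger_gap: 33.1
time: 8.45
tool_pos: [549.5, -69.5, 53.1]
tcp_rot: [180.0, -0.0, 16.0]
ft_force: [-8.3, 1.3, 14.3]
finger_gap: 33.0
```

```bash
python3 -m inch '[[[0,0,-0.2],[0,0,0],0.2],[[0,0,-0.2],[0,0,0],0.5],[[0,0,-0.2],[0,0,0],0.8],[[0,0,-0.2],[0,0,0],0.8],[[0,0,-0.2],[0,0,0],0.8],[[0,0,-3],[0,0,0],0.8],[[0,0,-8],[0,0,0],1],[[0,0,-13],[0,0,0],1],[[0,0,-13],[0,0,0],1]]'
python3 - <<'E'
from h import *
import json
s=telemetry.sense();print(s['joint_pos'],s['tool_pos'])
json.dump([s['tool_pos'].tolist(),s['tcp_rot'].tolist()],open('p2.json','w'))
for n in('wrist','side'): cv2.imwrite(f'pics/p2{n}.png',viewer.snapshot(n)[:,:,::-1])
crop('pics/p2side.png',220,160,380,280,5,'pics/p2s.png')
E
```

```text
time: 9.35
tool_pos: [553.6, -70.4, 190.0]
tcp_rot: [179.6, -0.7, 16.0]
ft_force: [0.4, -0.8, 0.6]
finger_gap: 85.1
[-1.24997543e+01  1.98960258e+00  9.65678136e+01 -1.17270916e-02
  8.06596432e+01  6.15085674e+01] [553.61569627 -70.36128202 189.95014376]
```

View pics/p2s.png

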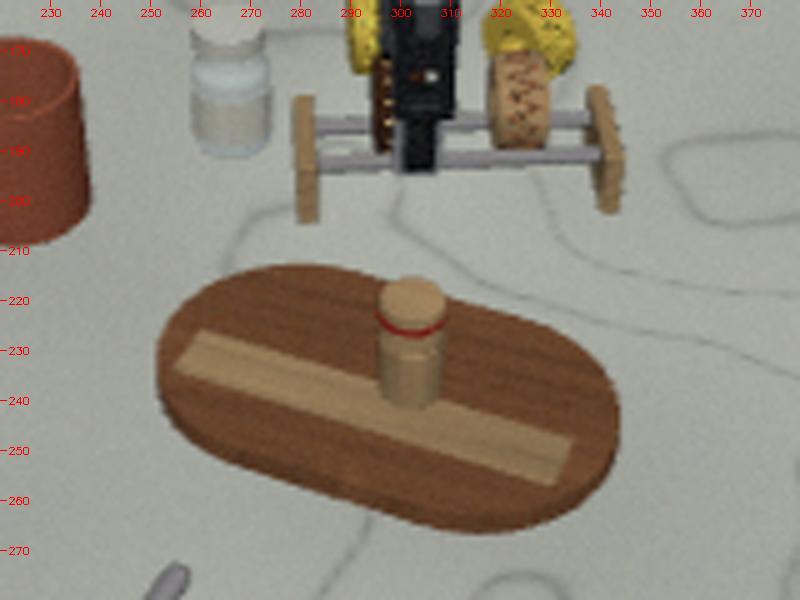

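View pics/p2wrist.png

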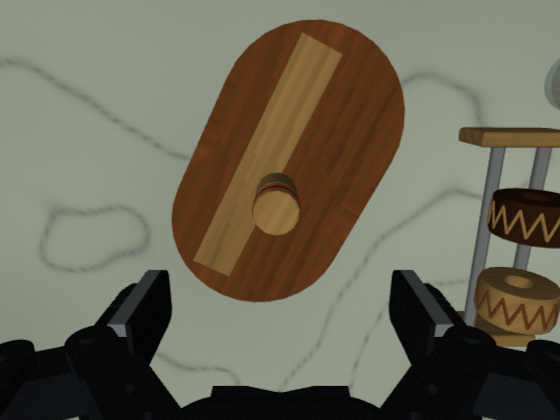

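Run:
```python
from h import *
import json
p=np.array([550,-70,181.5]);D=Rn.from_euler('xyz',[180,0,16],degrees=True)
for z in(130,90,49): print(row(p,D,[592.4,-256,z],D))
```

```text
(array([-1.05, 19.05,  5.15]), array([0., 0., 0.]))
(array([-1.05, 19.05,  9.15]), array([0., 0., 0.]))
(array([-1.05, 19.05, 13.25]), array([0., 0., 0.]))
```

```bash
python3 -m inch '[[[-1.05,19.05,2],[0,0,0],1],[[-1.05,19.05,2],[0,0,0],1],[[-1.05,19.05,2],[0,0,0],1],[[-1.05,19.05,2],[0,0,0],1],[[-1.05,19.05,5],[0,0,0],1],[[-1.05,19.05,6.5],[0,0,0],1],[[-1.05,19.05,6.5],[0,0,0],1],[[-1.05,19.05,6.5],[0,0,0],1]]'
python3 - <<'E'
from h import *
s=telemetry.sense();print(s['joint_pos'],s['tool_pos'])
P=pose();c=cam('wrist',P)
cv2.imwrite('pics/d1.png',viewer.snapshot('wrist')[:,:,::-1])
print(cyl(c,592.4,-256,58,np.radians(15.9)),cyl(c,*P[0][:2],58,np.radians(15.9)))
E
```

```text
time: 10.25
tool_pos: [590.6, -254.0, 115.0]
tcp_rot: [-179.9, 0.1, 16.1]
ft_force: [0.4, -0.6, 0.2]
finger_gap: 85.2
[-2.78367826e+01  1.91962683e+01  8.52701317e+01 -5.68227826e-03
  7.56846688e+01  4.61075005e+01] [ 590.62350277 -254.02350508  114.98544825]
[231.77330775 191.55584217 339.29194049 282.91522084] [227.23930137 193.42114314 334.55948021 285.06890969]
```

View pics/d1.png

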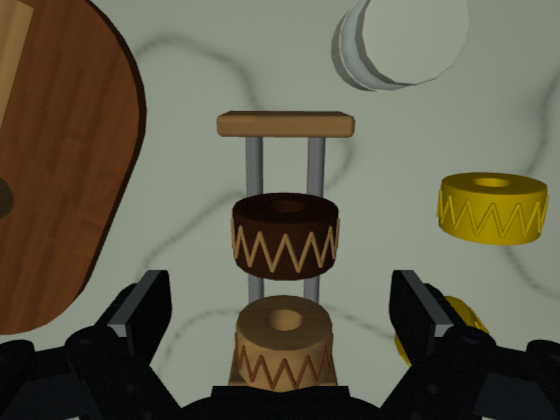

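```bash
python3 -m inch '[[[0.1,0.1,3],[0,0,0],1],[[0.1,0.1,5],[0,0,0],1],[[0.1,0.1,6.3],[0,0,0],1],[[0.1,0.1,6.7],[0,0,0],1],[[0.1,0.1,6.7],[0,0,0],0.6],[[0.1,0.1,6.7],[0,0,0],0.4],[[0.1,0.1,6.7],[0,0,0],0.4],[[0.1,0.1,6.7],[0,0,0],0.4],[[0.1,0.1,6.7],[0,0,0],0.4]]' 40;  python3 - <<'E'
from h import *
cv2.imwrite('pics/d2.png',viewer.snapshot('wrist')[:,:,::-1])
E
```

```text
time: 11.2
tool_pos: [593.6, -255.9, 51.1]
tcp_rot: [179.9, -0.1, 16.0]
ft_force: [-2.1, 4.7, 6.6]
finger_gap: 55.3
```

View pics/d2.png

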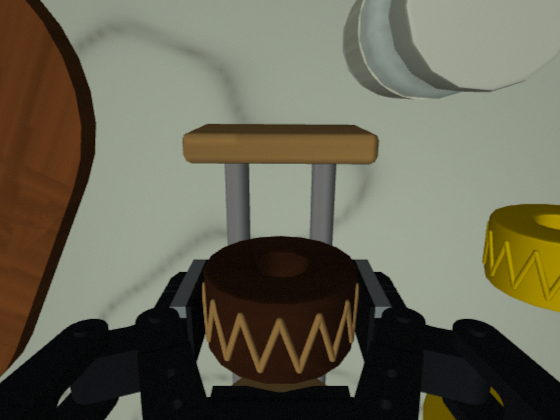

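Run:
```python
from h import *
p=np.array([593.6,-256.7,49.5]);D=Rn.from_euler('xyz',[180,0,16],degrees=True);E=Rn.from_euler('xyz',[180,0,77.6],degrees=True)
print(TIP)
for z in(150,98): print(row(p,D,[*(TIP-45*AX)[:2],z],E))
c=cam('wrist',pose());print(cyl(c,593,-256,58,np.radians(16)),cyl(c,593,-256,55,np.radians(16)))
```

```text
[600.1443499  151.34615039 105.        ]
(array([  9.74, -35.09, -10.05]), array([-0.   ,  0.   , -1.075]))
(array([  9.74, -35.09,  -4.85]), array([-0.   ,  0.   , -1.075]))
[202.41194608 234.17668407 359.13040413 387.80928754] [204.06845695 231.69123334 357.43454164 380.77312633]
```

```bash
python3 -m inch '[[[0,0,-3],[0,0,0],0.4],[[0,0,-7],[0,0,0],0.4],[[2,-4,-10],[0,0,-0.1],0.4],[[9.7,-35.1,-11],[0,0,-1.075],0.4],[[9.7,-35.1,-11],[0,0,-1.075],0.4],[[9.7,-35.1,-11],[0,0,-1.075],0.4],[[9.7,-35.1,-11],[0,0,-1.075],0.4],[[9.7,-35.1,-11],[0,0,-1.075],0.4],[[9.7,-35.1,-11],[0,0,-1.075],0.4],[[9.7,-35.1,-11],[0,0,-1.075],0.4],[[9.7,-35.1,-11],[0,0,-1.075],0.4],[[9.7,-35.1,-8],[0,0,-1.075],0.4],[[9.7,-35.1,-4.8],[0,0,-1.075],0.4],[[9.7,-35.1,-4.8],[0,0,-1.075],0.4],[[9.7,-35.1,-4.8],[0,0,-1.075],0.4]]';  python3 - <<'E'
from h import *
s=telemetry.sense();print(s['joint_pos'],s['tool_pos'])
for n in('wrist','side','top'): cv2.imwrite(f'pics/d3{n}.png',viewer.snapshot(n)[:,:,::-1])
crop('pics/d3side.png',190,230,340,340,5,'pics/d3s.png')
crop('pics/d3top.png',130,160,260,270,5,'pics/d3t.png')
c=cam('wrist',pose());print([np.round(proj(c,ROOT-k*AX)) for k in(92,60,0)])
E
```

```text
time: 12.75
tool_pos: [588.9, 107.2, 97.3]
tcp_rot: [-179.9, 0.0, 77.5]
ft_force: [0.6, 0.2, 0.2]
finger_gap: 55.4
[ 5.42716254e+00  1.37533525e+01  9.37899849e+01 -3.07764819e-02
  7.25212377e+01  1.79334647e+01] [588.94605004 107.20197066  97.27280897]
[array([280., 182.]), array([280.,  85.]), array([ 280., -146.])]
```

View pics/d3wrist.png

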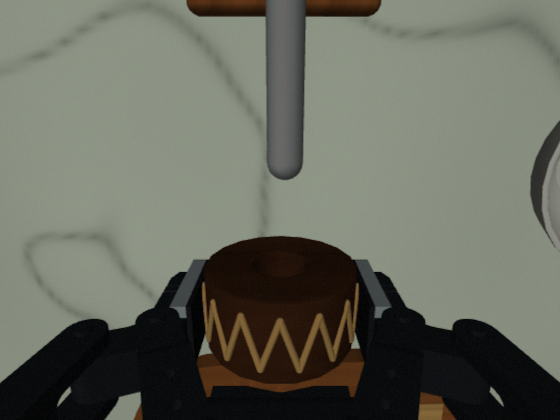

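View pics/d3s.png

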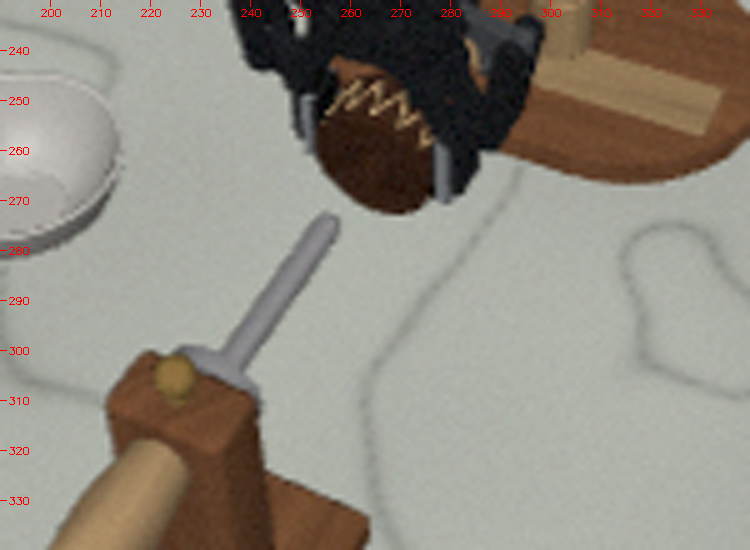

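View pics/d3t.png

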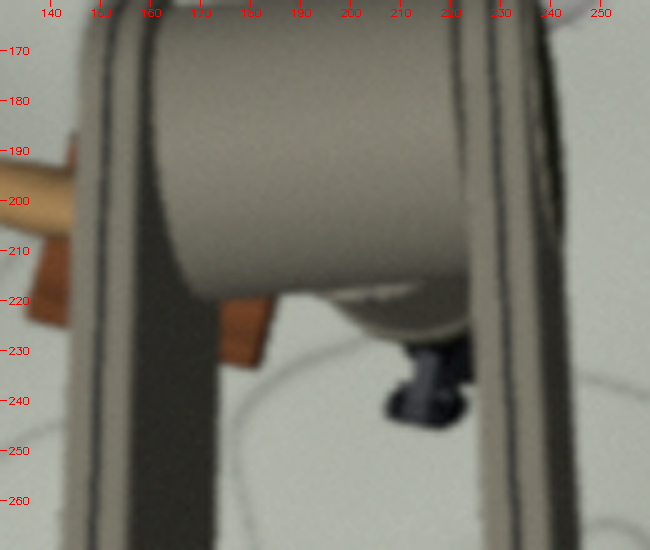

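Run:
```python
from h import *
s=telemetry.sense();print(s['tool_pos'],s['tcp_rot'])
c=cam('wrist',pose());print([np.round(proj(c,ROOT-k*AX),1) for k in(92,60,0)])
cv2.imwrite(f'pics/d4.png',viewer.snapshot('wrist')[:,:,::-1])
crop('pics/d4.png',190,100,370,240,4,'pics/d4c.png')
crop('pics/d4.png',190,225,370,395,4,'pics/d4e.png')
```

```text
[590.84989951 107.73135623  99.57013336] [ 1.79793314e+02 -4.77588737e-02  7.75347959e+01]
[array([280., 182.]), array([280.1,  84.6]), array([ 280.2, -146. ])]
```

View pics/d4c.png

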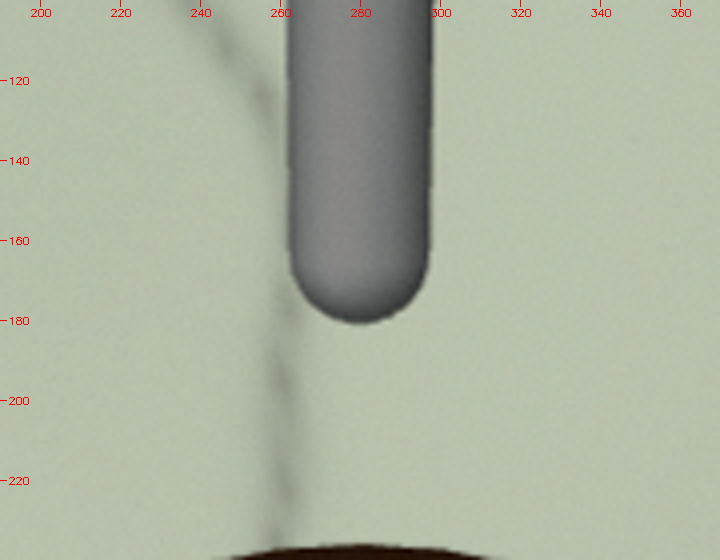

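View pics/d4e.png

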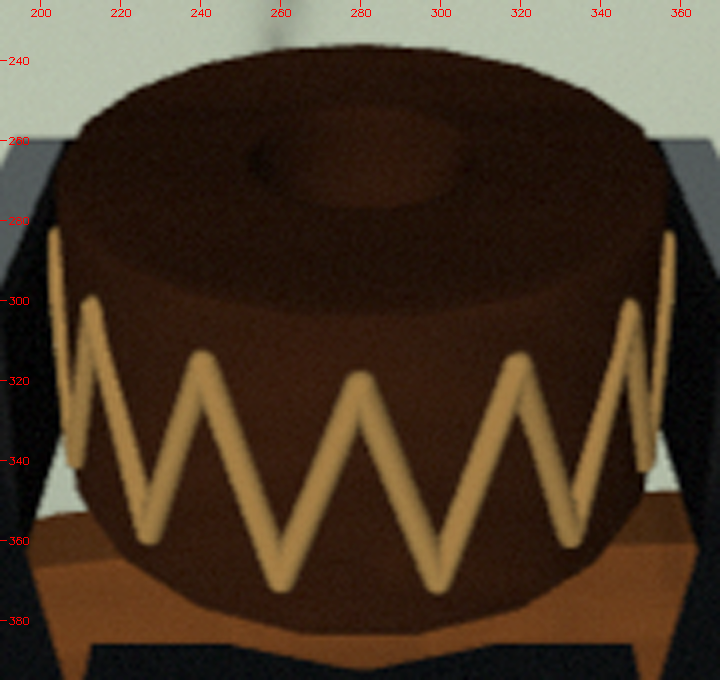

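Run:
```python
from h import *
m=viewer.camera_model('wrist');M=np.array(m['mount'])
c=(m['fx'],m['fy'],m['cx'],m['cy'],M)
# tool-frame fit of sleeve: rim ellipse of front face & hole
def f(q):
    x,z,y=q
    def circ(xx,r):
        P=np.array([proj(c,[xx,y+r*np.cos(t),z+r*np.sin(t)]) for t in np.linspace(0,6.283,200)]);return P
    h=circ(x+15,10);o=circ(x+15,28);b=circ(x-15,28)
    return [h[:,1].min()-251,h[:,1].max()-277,o[:,1].min()-236,o[:,1].max()-303.5,b[:,1].max()-384,(h[:,0].min()+h[:,0].max())/2-280.3, np.r_[o,b][:,0].max()-np.r_[o,b][:,0].min()-154.5]
o=least_squares(f,[0,-8,0]);print(o.x,np.round(o.fun,1))
```

```text
[-1.57429373 -4.25408904 -0.15746132] [ 0.6 -1.5 -1.1  0.5  1.2 -0.  -1.2]
```

```bash
python3 -m inch '[[[0,0,-0.1],[0,0,0],0.4],[[1.5,0,-0.1],[0,0,0],0.4],[[3,0,-0.1],[0,0,0],0.4],[[4,0,-0.1],[0,0,0],0.4],[[5,0,-0.1],[0,0,0],0.4],[[6,0,-0.1],[0,0,0],0.4],[[7,0,-0.1],[0,0,0],0.4],[[7,0,-0.1],[0,0,0],0.4]]';  python3 - <<'E'
from h import *
s=telemetry.sense();print(s['tool_pos'],s['wrist_torque'])
for n in('wrist','side'):cv2.imwrite(f'pics/d5{n}.png',viewer.snapshot(n)[:,:,::-1])
crop('pics/d5side.png',190,230,340,340,5,'pics/d5s.png')
E
```

```text
time: 13.75
tool_pos: [604.3, 177.9, 97.9]
tcp_rot: [-180.0, -0.0, 77.7]
ft_force: [0.6, -0.5, -0.6]
finger_gap: 55.3
[604.29936847 177.86649698  97.88760722] [-0.02551843  0.06310609 -0.01694649]
```

View pics/d5wrist.png

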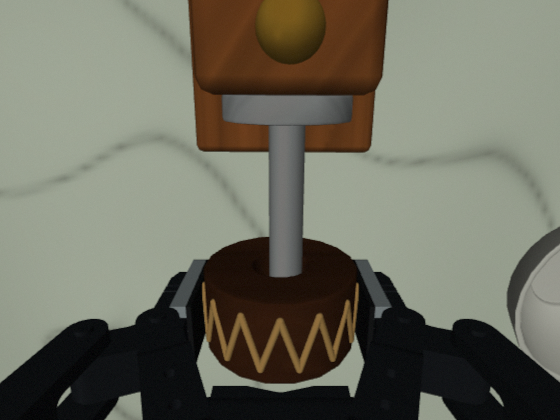

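View pics/d5s.png

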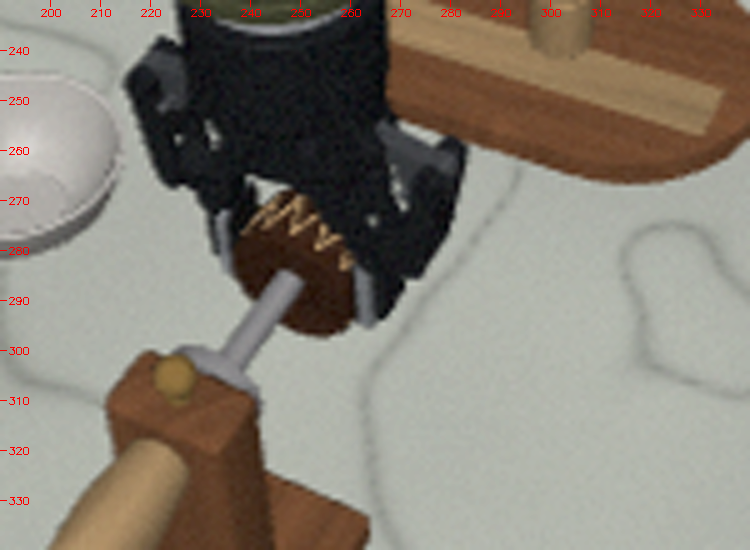

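```bash
python3 -m inch '[[[0,0.15,-0.1],[0,0,0],0.4],[[1.5,0.15,-0.1],[0,0,0],0.4],[[3,0.15,-0.1],[0,0,0],0.4],[[4,0.15,-0.1],[0,0,0],0.4],[[4.7,0.15,-0.1],[0,0,0],0.4],[[4.7,0.15,-0.1],[0,0,0],0.4]]';  python3 - <<'E'
from h import *
s=telemetry.sense();print(s['tool_pos'],s['wrist_torque'])
for n in('wrist',):cv2.imwrite(f'pics/d6{n}.png',viewer.snapshot(n)[:,:,::-1])
E
```

```text
time: 14.45
tool_pos: [615.8, 223.3, 98.8]
tcp_rot: [-180.0, 0.0, 77.7]
ft_force: [-0.3, 0.1, -1.2]
finger_gap: 55.1
[615.75131771 223.33583677  98.81635658] [-0.00812287 -0.04292004  0.04659106]
```

View pics/d6wrist.png

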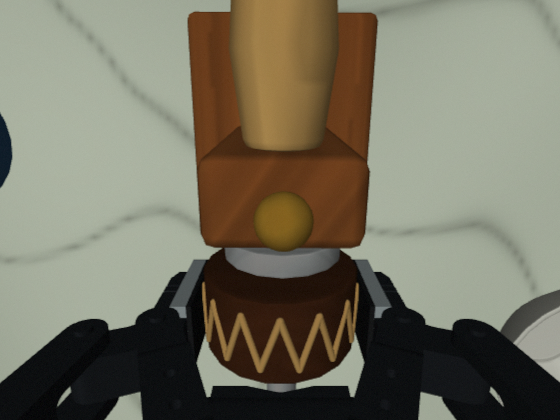

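```bash
python3 -m inch '[[[0.2,0,0],[0,0,0],0.4],[[0.4,0,0],[0,0,0],0.4],[[0.4,0,0],[0,0,0],0.4]]'; python3 -m inch '[[[0.2,0,0],[0,0,0],0.4],[[0.2,0,0],[0,0,0],0.4]]'
```

```text
time: 14.8
tool_pos: [616.7, 225.8, 99.0]
tcp_rot: [180.0, 0.0, 77.6]
ft_force: [-0.9, -0.4, -0.1]
finger_gap: 55.4
time: 15.0
tool_pos: [617.1, 227.4, 98.9]
tcp_rot: [180.0, 0.0, 77.6]
ft_force: [-0.2, -1.7, 0.2]
finger_gap: 55.4
```

```bash
python3 -m inch '[[[0.2,0,0],[0,0,0],0.4],[[0.2,0,0],[0,0,0],0.4]]'
```

```text
time: 15.2
tool_pos: [617.1, 227.5, 98.9]
tcp_rot: [-180.0, 0.2, 77.5]
ft_force: [-3.6, -11.5, 4.2]
finger_gap: 55.3
```

```bash
python3 -m inch '[[[-0.1,0,0],[0,0,0],0.4],[[-0.1,0,0],[0,0,0],0.7],[[-0.1,0,0],[0,0,0],1],[[-0.1,0,0],[0,0,0],1],[[-0.1,0,0],[0,0,0],1],[[-0.1,0,-4],[0,0,0],1],[[-0.1,0,-9],[0,0,0],1],[[-5,0,-12],[0,0,0],1],[[-7,0,-12],[0,0,0],1],[[-7,0,-12],[0,0,0],1]]'
python3 - <<'E'
from h import *
s=telemetry.sense();print(s['tool_pos'],s['ft_force'])
P=pose();c=cam('wrist',P)
for n in('wrist',):cv2.imwrite(f'pics/d7{n}.png',viewer.snapshot(n)[:,:,::-1])
E
```

```text
time: 16.2
tool_pos: [603.4, 158.9, 221.6]
tcp_rot: [179.8, -0.0, 77.4]
ft_force: [0.7, 0.5, -0.5]
finger_gap: 85.7
[603.36399504 158.92155216 221.57349698] [ 0.73758906  0.48061835 -0.47457905]
```

View pics/d7wrist.png

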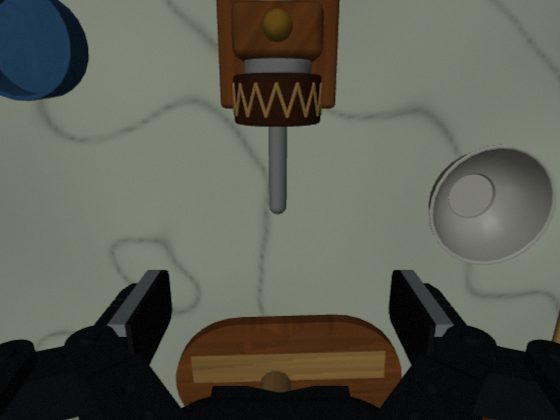

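Run:
```python
from h import *
p=np.array([603.8,160.8,219.5]);D=Rn.from_euler('xyz',[180,0,16],degrees=True);E=Rn.from_euler('xyz',[180,0,77.6],degrees=True)
for z in(190,115,49): print(row(p,E,[526,-274.8,z],D))
```

```text
(array([-44.21,   1.76,   2.95]), array([ 0.   , -0.   ,  1.075]))
(array([-44.21,   1.76,  10.45]), array([ 0.   , -0.   ,  1.075]))
(array([-44.21,   1.76,  17.05]), array([ 0.   , -0.   ,  1.075]))
```

```bash
python3 -m inch '[[[-44.2,1.8,3],[0,0,1.075],1],[[-44.2,1.8,3],[0,0,1.075],1],[[-44.2,1.8,3],[0,0,1.075],1],[[-44.2,1.8,3],[0,0,1.075],1],[[-44.2,1.8,3],[0,0,1.075],1],[[-44.2,1.8,3],[0,0,1.075],1],[[-44.2,1.8,3],[0,0,1.075],1],[[-44.2,1.8,3],[0,0,1.075],1],[[-44.2,1.8,6],[0,0,1.075],1],[[-44.2,1.8,10.4],[0,0,1.075],1],[[-44.2,1.8,10.4],[0,0,1.075],1],[[-44.2,1.8,10.4],[0,0,1.075],1]]'
python3 - <<'E'
from h import *
s=telemetry.sense();print(s['tool_pos'],s['tcp_rot'])
P=pose();c=cam('wrist',P)
cv2.imwrite('pics/e1.png',viewer.snapshot('wrist')[:,:,::-1])
print(cyl(c,525.8,-274.8,58,np.radians(15.9)))
print(cyl(c,525.8,-274.8,56,np.radians(15.9)))
E
```

```text
time: 17.45
tool_pos: [524.3, -272.6, 113.5]
tcp_rot: [-179.8, 0.1, 16.0]
ft_force: [-0.1, 0.3, 1.2]
finger_gap: 85.4
[ 524.32038336 -272.56141637  113.54975568] [-1.79807241e+02  1.46924552e-01  1.60136202e+01]
[231.92537428 192.69487816 340.16709029 285.04926322]
[232.40967972 191.80679826 339.58769168 282.95902057]
```

View pics/e1.png

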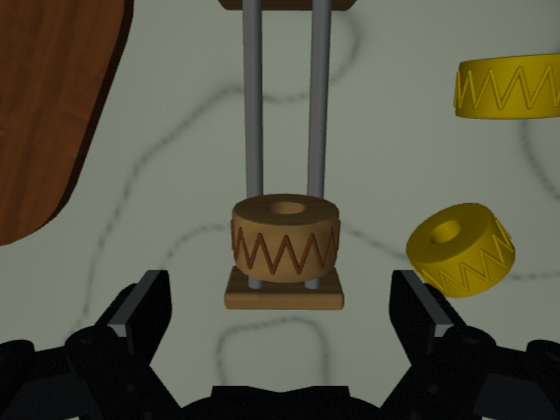

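Run:
```python
from h import *
P=pose();c=cam('wrist',P);R=Rn.from_euler('z',15.9,degrees=True)
for z in(0,28,50): 
  for uv in((407,250),(412,240),(450,297),(415,265)):print(z,R.inv().apply(onz(c,*uv,z)-np.array([525.8,-274.8,0])).round(1))
```

```text
0 [-34.4 -89.2   0. ]
0 [-26.7 -91.9   0. ]
0 [ -72.3 -125.2    0. ]
0 [-46.2 -96.2   0. ]
28 [-22.  -78.8  28. ]
28 [-15.2 -81.3  28. ]
28 [ -55.6 -110.8   28. ]
28 [-32.5 -85.1  28. ]
50 [-12.3 -70.7  50. ]
50 [ -6.1 -72.9  50. ]
50 [-42.5 -99.4  50. ]
50 [-21.7 -76.3  50. ]
```

Clear by over 10 mm; I'll use a slightly reduced opening anyway.

```bash
python3 -m inch '[[[0.1,0.1,3],[0,0,0],0.88],[[0.1,0.1,5],[0,0,0],0.88],[[0.1,0.1,6.2],[0,0,0],0.88],[[0.1,0.1,6.6],[0,0,0],0.88],[[0.1,0.1,6.6],[0,0,0],0.6],[[0.1,0.1,6.6],[0,0,0],0.4],[[0.1,0.1,6.6],[0,0,0],0.4],[[0.1,0.1,6.6],[0,0,0],0.4],[[0.1,0.1,6.6],[0,0,0],0.4]]' 40;  python3 - <<'E'
from h import *
cv2.imwrite('pics/e2.png',viewer.snapshot('wrist')[:,:,::-1])
p=np.array([527,-275.5,49]);D=Rn.from_euler('xyz',[180,0,16],degrees=True);E=Rn.from_euler('xyz',[180,0,77.6],degrees=True)
y=E.apply([0,1.5,0])
for z in(170,99.5): print(row(p,D,[*(TIP-45*AX+y)[:2],z],E))
E
```

```text
time: 18.4
tool_pos: [527.3, -274.6, 50.9]
tcp_rot: [179.9, -0.1, 16.0]
ft_force: [-0.9, 5.4, 6.5]
finger_gap: 55.4
(array([ 16.79, -34.99, -12.1 ]), array([-0.   ,  0.   , -1.075]))
(array([ 16.79, -34.99,  -5.05]), array([-0.   ,  0.   , -1.075]))
```

View pics/e2.png

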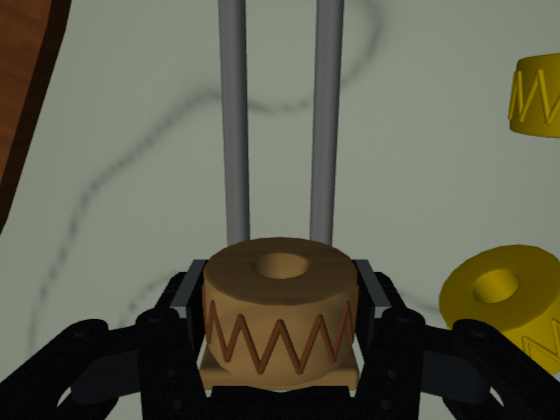

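```bash
python3 -m inch '[[[0,0,-4],[0,0,0],0.4],[[0,0,-9],[0,0,0],0.4],[[2,-4,-12],[0,0,-0.1],0.4],[[16.8,-35,-12],[0,0,-1.075],0.4],[[16.8,-35,-12],[0,0,-1.075],0.4],[[16.8,-35,-12],[0,0,-1.075],0.4],[[16.8,-35,-12],[0,0,-1.075],0.4],[[16.8,-35,-12],[0,0,-1.075],0.4],[[16.8,-35,-12],[0,0,-1.075],0.4],[[16.8,-35,-12],[0,0,-1.075],0.4],[[16.8,-35,-12],[0,0,-1.075],0.4],[[16.8,-35,-9],[0,0,-1.075],0.4],[[16.8,-35,-5],[0,0,-1.075],0.4],[[16.8,-35,-5],[0,0,-1.075],0.4],[[16.8,-35,-5],[0,0,-1.075],0.4],[[16.8,-35,-5],[0,0,-1.075],0.4]]';  python3 - <<'E'
from h import *
s=telemetry.sense();print(s['tool_pos'],s['tcp_rot'])
for n in('wrist','side'): cv2.imwrite(f'pics/e3{n}.png',viewer.snapshot(n)[:,:,::-1])
crop('pics/e3side.png',190,230,340,340,5,'pics/e3s.png')
E
```

```text
time: 20.05
tool_pos: [593.0, 107.7, 101.8]
tcp_rot: [179.8, -0.0, 77.5]
ft_force: [0.6, 0.2, 0.3]
finger_gap: 55.2
[592.98921376 107.66558521 101.7628921 ] [ 1.79798349e+02 -4.42551313e-02  7.75458320e+01]
```

View pics/e3wrist.png

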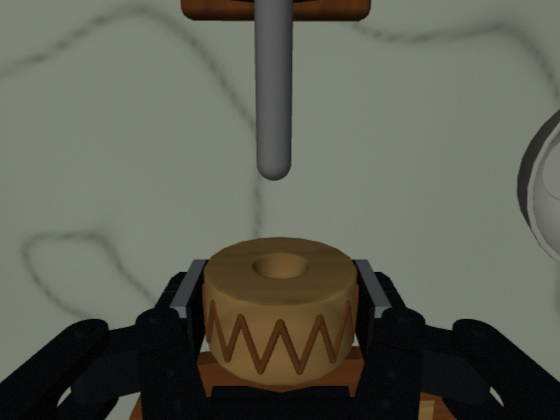

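View pics/e3s.png

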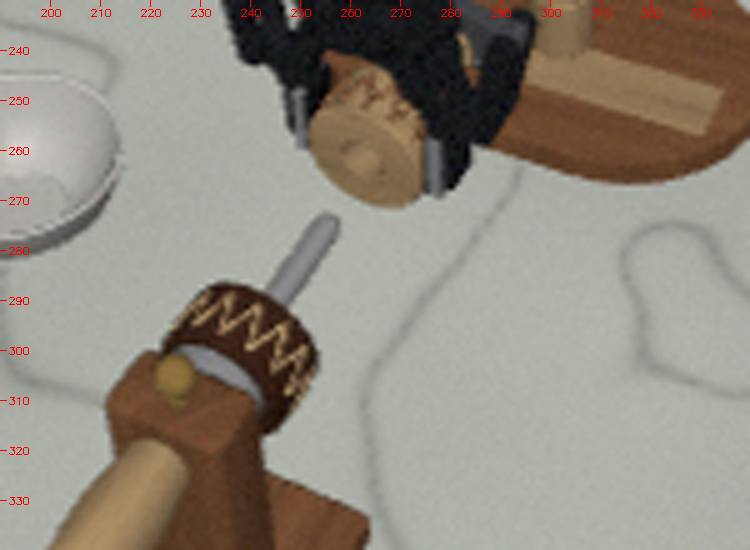

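```bash
python3 -m inch '[[[0,-0.1,0],[0,0,0],0.4],[[0,-0.1,0],[0,0,0],0.4],[[1.5,-0.1,0],[0,0,0],0.4],[[2.5,-0.1,0],[0,0,0],0.4],[[3.5,-0.1,0],[0,0,0],0.4],[[4.5,-0.1,0],[0,0,0],0.4],[[5.5,-0.1,0],[0,0,0],0.4],[[5.5,-0.1,0],[0,0,0],0.4]]';  python3 - <<'E'
from h import *
s=telemetry.sense();print(s['tool_pos'],s['wrist_torque'])
for n in('wrist',):cv2.imwrite(f'pics/e5{n}.png',viewer.snapshot(n)[:,:,::-1])
E
```

```text
time: 20.95
tool_pos: [602.3, 163.5, 98.9]
tcp_rot: [180.0, -0.0, 77.7]
ft_force: [0.4, -0.1, -0.6]
finger_gap: 55.3
[602.27996993 163.4778714   98.88660913] [0.06947048 0.02837005 0.02487152]
```

View pics/e5wrist.png

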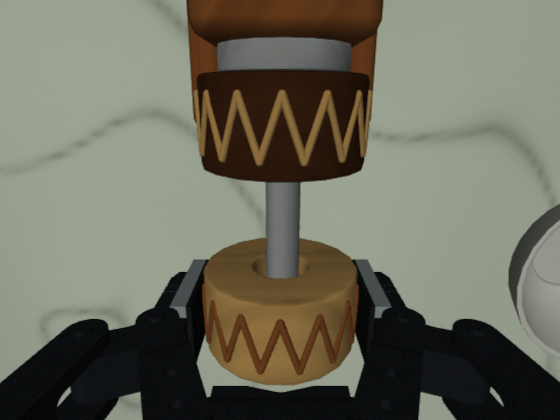

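Good: the axle sits in the hole (u≈283, hole 281). Continue to contact.

```bash
python3 -m inch '[[[1,0,0],[0,0,0],0.4],[[2,0,0],[0,0,0],0.4],[[2.9,0,0],[0,0,0],0.4],[[3.3,0,0],[0,0,0],0.4],[[3.5,0,0],[0,0,0],0.4],[[3.5,0,0],[0,0,0],0.4]]'; python3 -m inch '[[[0.2,0,0],[0,0,0],0.4],[[0.2,0,0],[0,0,0],0.4]]'
```

```text
time: 21.6
tool_pos: [609.7, 196.3, 98.9]
tcp_rot: [-180.0, 0.0, 77.6]
ft_force: [-0.6, 0.2, -1.1]
finger_gap: 55.0
time: 21.8
tool_pos: [610.2, 197.9, 99.0]
tcp_rot: [180.0, 0.0, 77.6]
ft_force: [-0.4, -0.0, 0.0]
finger_gap: 55.3
```

```bash
python3 -m inch '[[[0.2,0,0],[0,0,0],0.4],[[0.2,0,0],[0,0,0],0.4]]'
```

```text
time: 22.0
tool_pos: [610.3, 198.6, 98.9]
tcp_rot: [-180.0, 0.1, 77.6]
ft_force: [-1.9, -5.7, 1.0]
finger_gap: 54.9
```

```bash
python3 -m inch '[[[0.15,0,0],[0,0,0],0.4],[[0.15,0,0],[0,0,0],0.4]]'; python3 -m inch '[[[-0.15,0,0],[0,0,0],0.4],[[-0.15,0,0],[0,0,0],0.7],[[-0.15,0,0],[0,0,0],1],[[-0.15,0,0],[0,0,0],1],[[-0.15,0,0],[0,0,0],1],[[-0.1,0,-4],[0,0,0],1],[[-0.1,0,-9],[0,0,0],1],[[-5,0,-12],[0,0,0],1],[[-7,0,-12],[0,0,0],1],[[-7,0,-12],[0,0,0],1],[[-7,0,-12],[0,0,0],1]]'
python3 - <<'E'
from h import *
s=telemetry.sense();print(s['tool_pos'],s['ft_force'])
for n in('wrist','side'):cv2.imwrite(f'pics/e7{n}.png',viewer.snapshot(n)[:,:,::-1])
crop('pics/e7side.png',190,190,380,340,4,'pics/e7s.png')
E
```

```text
time: 22.2
tool_pos: [610.3, 198.6, 98.8]
tcp_rot: [-179.9, 0.3, 77.5]
ft_force: [-5.3, -12.4, 4.4]
finger_gap: 54.9
time: 23.3
tool_pos: [595.8, 133.0, 219.1]
tcp_rot: [180.0, -0.0, 77.5]
ft_force: [0.2, -0.2, -0.4]
finger_gap: 85.3
[595.83250283 132.96909181 219.07375662] [ 0.24440884 -0.21973066 -0.36587309]
```

View pics/e7wrist.png

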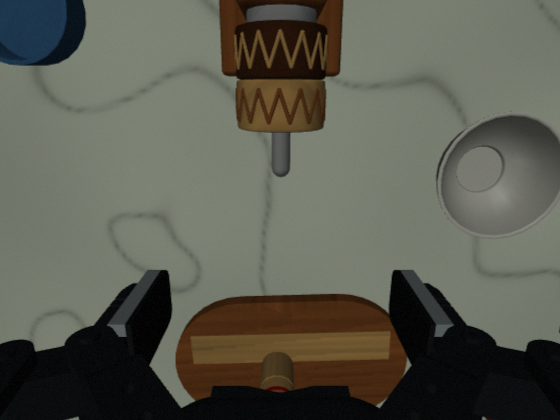

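View pics/e7s.png

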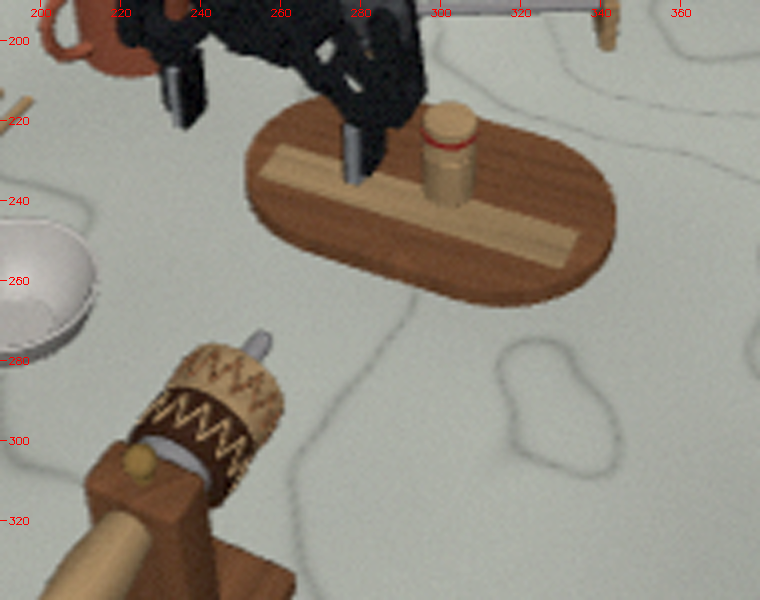

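Run:
```python
from h import *
zt=np.array([.216,.9764,.0072])
D=[((7.471,85.268),(228.02,-554.99,242.29)),((8.42,84.499),(544.6,-264.35,239.7)),((3.634,87.495),(530.1,229.35,260.16)),((7.15,107.34),(422,315.8,45.1)),((13.753,93.79),(588.9,107.2,97.3)),((19.196,85.27),(590.6,-254,115)),((6.256,100.947),(548.9,-67.9,108.9)),((28.954,98.687),(558.4,20.15,256.87))]
def f(L):
    o=[]
    for i,((q2,q3),p) in enumerate(D):
        d=zt if i==7 else np.array([0,0,-1]); w=np.array(p)-L[5]*d; a,t=np.radians(q2),np.radians(q2+q3)
        o+=[L[0]+L[2]*np.sin(a)+L[3]*np.sin(t)+L[4]*np.cos(t)-np.hypot(w[0],w[1]),L[1]+L[2]*np.cos(a)+L[3]*np.cos(t)-L[4]*np.sin(t)-w[2]]
    return o+[(L[5]-411)/1,L[0]/200]
o=least_squares(f,[50,400,400,450,0,411]);L=o.x;print(L.round(1),np.round(o.fun,1));np.save('L.npy',L)
s=telemetry.sense();print(s['joint_pos'].round(1))
al=np.radians(40);Z=np.array([0,0,1.])
Ri=frame(AX*np.cos(al)-Z*np.sin(al),AX*np.sin(al)+Z*np.cos(al))
for k in(-60,0): print('ins',k,ik(L,TIP+k*AX,Ri))
for az in range(-180,180,30):
    d=np.array([np.cos(np.radians(az)),np.sin(np.radians(az)),0]);Rr=frame(-Z*np.cos(al)+d*np.sin(al),-Z*np.sin(al)-d*np.cos(al))
    print(az,ik(L,[549,-70,55],Rr))
```

```text
[-43.5 310.5 402.4 591.   40.5 394.1] [ -2.8   4.3  -1.8   4.2  -5.5   5.6   0.5 -11.3   4.8  -6.8   8.   -5.5
  -0.2  -6.   -3.   15.5 -16.9  -0.2]
[ 7.9  9.8 85.2  0.  85.  20.2]
ins -60 (array([-21.1,  16.9, 103.9,  51.1,  76.8, -29.3]), np.float64(0.0))
ins 0 (array([-15. ,  16.1, 104.8,  53.4,  72.5, -26.1]), np.float64(0.0))
-180 (array([ -5. ,  48.1,  60. ,  -3.4, 111.8,  84.9]), np.float64(0.0))
-150 (array([  4.2,  43.2,  67.5, -16.9, 105.7,  65. ]), np.float64(0.0))
-120 (array([ 12.5,  33. ,  82.4, -28.4,  93.6,  48.2]), np.float64(0.0))
-90 (array([ 18.5,  19.3, 101.1, -38.6,  77.8,  33.1]), np.float64(0.0))
-60 (array([ 19.5,   2.5, 120.4, -47.5,  59. ,  15.7]), np.float64(0.0))
-30 (array([  9.8, -15.2, 136.6, -46. ,  34.9, -17.2]), np.float64(0.0))
0 (array([ -13.3,  -21.2,  141. ,   22.7,   22.6, -121.4]), np.float64(0.0))
30 (array([ -30.8,   -6.9,  129.6,   49.7,   47.4, -182.5]), np.float64(0.0))
60 (array([ -34.4,   11. ,  111.2,   43.5,   68.6, -204.9]), np.float64(0.0))
90 (array([ -30.5,   26.3,   91.8,   33.7,   85.8, -220.4]), np.float64(0.0))
120 (array([ -23.2,   38.5,   74.5,   23. ,  100. , -235.9]), np.float64(0.0))
150 (array([ -14.4,   46.4,   62.7,   10.6,  109.6, -254.3]), np.float64(0.0))
```

Run:
```python
from h import *
import json
s=cam('side');t_=cam('top')
print('side',onz(s,302.4,219.9,76))
p,e=json.load(open('p2.json'));c=cam('wrist',(np.array(p),Rn.from_euler('xyz',e,degrees=True)));print(onz(c,275.5,212,76))
al=np.radians(40);Z=np.array([0,0,1.]);az=np.radians(-120)
d=np.array([np.cos(az),np.sin(az),0]);t=-Z*np.cos(al)+d*np.sin(al);Rr=frame(t,-Z*np.sin(al)-d*np.cos(al))
E=Rn.from_euler('xyz',[180,0,77.6],degrees=True)
# commanded estimate
pc=TIP-45*AX+E.apply([0,.5,0])+ (55+35+2+2+1.5-70)*AX; pc[2]=219.5
print(pc,pose()[0])
G=np.array([550,-69.5,54])
for k in(90,): print(row(pc,E,G+8*t-k*t,Rr), (G+8*t-k*t))
print('t',t)
```

```text
side [547.63350143 -65.67629384  76.        ]
[548.86265411 -69.13976341  76.        ]
[596.44534716 132.1936733  219.5       ] [595.4433547  133.88598468 218.07471425]
(array([-15.67,   1.39,  10.27]), array([ 0.107, -0.693,  0.295])) [576.354292   -23.85302726 116.81564434]
t [-0.3213938  -0.5566704  -0.76604444]
```

```bash
python3 -m inch '[[[-15.7,1.4,10.3],[0.107,-0.693,0.295],1],[[-15.7,1.4,10.3],[0.107,-0.693,0.295],1],[[-15.7,1.4,10.3],[0.107,-0.693,0.295],1],[[-15.7,1.4,10.3],[0.107,-0.693,0.295],1],[[-15.7,1.4,10.3],[0.107,-0.693,0.295],1],[[-15.7,1.4,10.3],[0.107,-0.693,0.295],1],[[-15.7,1.4,10.3],[0.107,-0.693,0.295],1],[[-15.7,1.4,10.3],[0.107,-0.693,0.295],1],[[-15.7,1.4,10.3],[0.107,-0.693,0.295],1],[[-15.7,1.4,10.3],[0.107,-0.693,0.295],1]]'
python3 - <<'E'
from h import *
s=telemetry.sense();print(s['tool_pos'],s['joint_pos'].round(1),pose()[1].as_matrix()[:,2].round(3))
P=pose();c=cam('wrist',P)
for n in('wrist','side'):cv2.imwrite(f'pics/f1{n}.png',viewer.snapshot(n)[:,:,::-1])
crop('pics/f1side.png',220,130,400,280,4,'pics/f1s.png')
print([np.round(proj(c,[550,-69.5,z])) for z in(14,54,76)])
E
```

```text
time: 24.4
tool_pos: [576.7, -23.3, 118.4]
tcp_rot: [179.7, 39.8, 59.8]
ft_force: [-0.2, -0.2, 0.7]
finger_gap: 85.5
[576.69685513 -23.30652825 118.419814  ] [ 10.   33.6  75.1 -29.8  98.2  43. ] [-0.318 -0.556 -0.768]
[array([280., 167.]), array([280., 218.]), array([280., 251.])]
```

View pics/f1wrist.png

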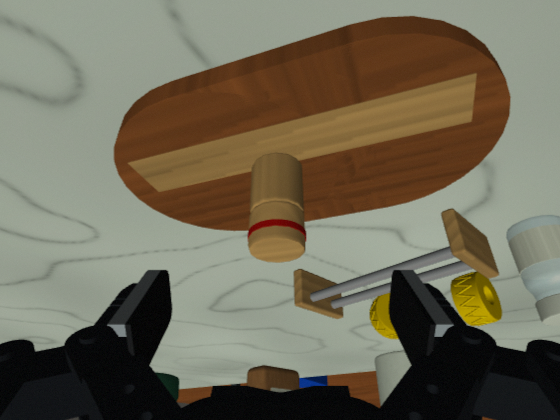

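View pics/f1s.png

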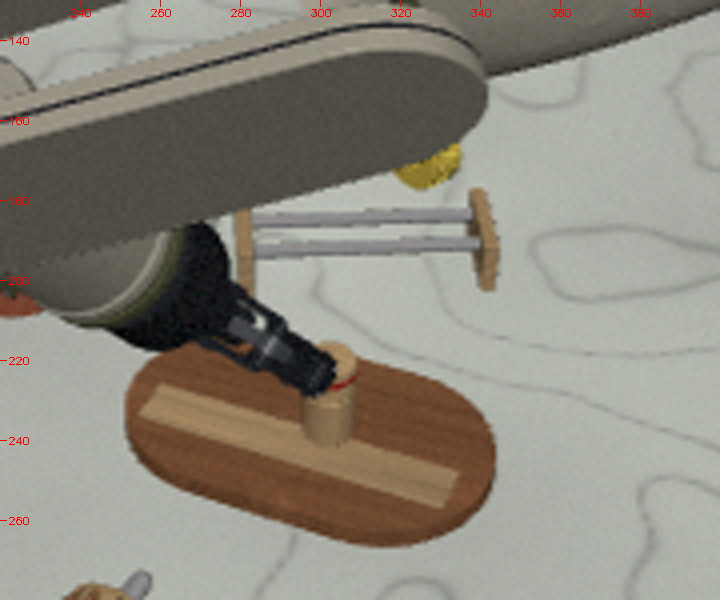

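Run:
```python
from h import *
al=np.radians(40);Z=np.array([0,0,1.]);az=np.radians(-120)
d=np.array([np.cos(az),np.sin(az),0]);t=-Z*np.cos(al)+d*np.sin(al);Rr=frame(t,-Z*np.sin(al)-d*np.cos(al))
print(Rr.as_matrix().round(2))
G=np.array([548.8,-67.7,54]);print(row(np.array([576.35,-23.85,116.8]),Rr,G+8*t,Rr))
c=cam('wrist',pose());print([np.round(proj(c,[*G[:2],z])) for z in(14,54,76)])
```

```text
[[ 0.38  0.87 -0.32]
 [ 0.66 -0.5  -0.56]
 [-0.64  0.   -0.77]]
(array([ 0.07, -0.19,  8.94]), array([0., 0., 0.]))
[array([277., 166.]), array([277., 218.]), array([277., 251.])]
```

```bash
python3 -m inch '[[[0,-0.2,3],[0,0,0],1],[[0,-0.2,6],[0,0,0],1],[[0,-0.2,8],[0,0,0],1],[[0,-0.2,8.9],[0,0,0],1],[[0,-0.2,8.9],[0,0,0],1],[[0,-0.2,8.9],[0,0,0],0.6]]' 60
python3 - <<'E'
from h import *
s=telemetry.sense();print(s['tool_pos'],s['finger_gap'])
for n in('wrist','side'):cv2.imwrite(f'pics/f2{n}.png',viewer.snapshot(n)[:,:,::-1])
crop('pics/f2side.png',240,160,380,280,5,'pics/f2s.png')
E
```

```text
time: 25.1
tool_pos: [546.3, -71.6, 49.0]
tcp_rot: [179.9, 40.0, 59.9]
ft_force: [-0.5, 0.9, 0.2]
finger_gap: 73.0
[546.25501742 -71.55438667  48.95721976] 73.01006912635283
```

View pics/f2wrist.png

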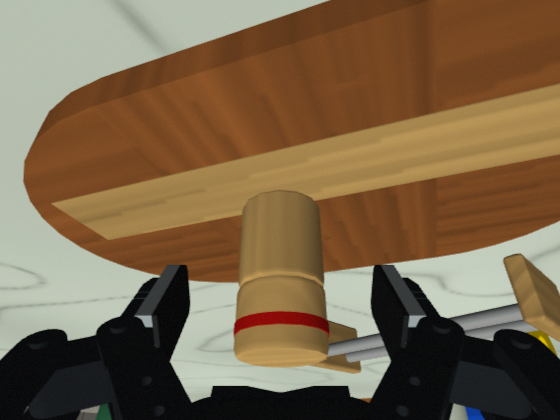

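View pics/f2s.png

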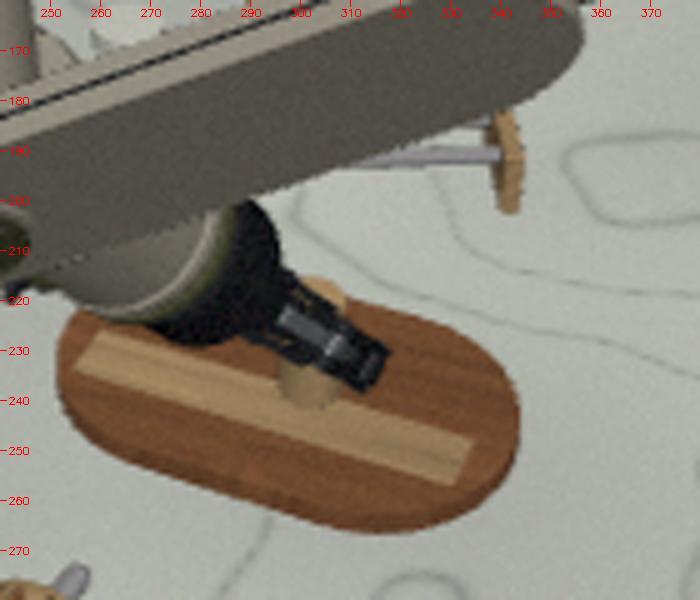

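```bash
python3 -m inch '[[[0,0,0],[0,0,0],0.3],[[0,0,0],[0,0,0],0.2],[[0,0,0],[0,0,0],0.2],[[0,0,0],[0,0,0],0.2],[[0,0,0],[0,0,0],0.2],[[0,0,0],[0,0,0],0.2]]' 60
python3 - <<'E'
from h import *
s=telemetry.sense();print(s['tool_pos'],s['finger_gap'])
P=pose();c=cam('wrist',P);print([np.round(proj(c,[548.8,-67.7,z])) for z in(14,54,76)])
cv2.imwrite(f'pics/f3.png',viewer.snapshot('wrist')[:,:,::-1])
E
```

```text
time: 25.8
tool_pos: [546.3, -71.5, 48.8]
tcp_rot: [179.8, 40.0, 59.9]
ft_force: [0.6, 2.6, 5.5]
finger_gap: 32.7
[546.30587767 -71.47795239  48.84519259] 32.68498467681293
[array([281., 208.]), array([281., 298.]), array([282., 360.])]
```

View pics/f3.png

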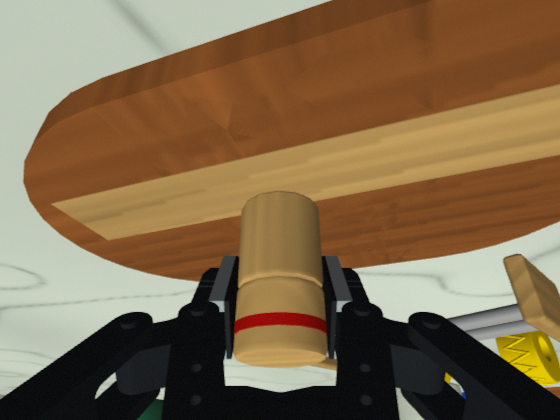

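```bash
cat >> h.py <<'E'
def fith(vtop,vbot,al=40):
    m=viewer.camera_model('wrist');c=(m['fx'],m['fy'],m['cx'],m['cy'],np.array(m['mount']))
    a=np.radians(al);h=np.array([np.sin(a),0,np.cos(a)]);n=np.array([np.cos(a),0,-np.sin(a)]);y=np.array([0,1,0])
    def C(o): return np.array([proj(c,o+17*(np.cos(t)*n+np.sin(t)*y)) for t in np.linspace(0,6.283,100)])
    def pts(q): # hole end centre, back end
        e=q[0]*h+q[1]*n; return e,e-62*h
    def f(q):
        e,b=pts(q); return [C(e)[:,1].min()-vtop,np.r_[C(b),C(e)][:,1].max()-vbot]
    o=least_squares(f,[35,0]);return o.x,o.fun,pts(o.x)
E
python3 - <<'E'
from h import *
print(fith(191.5,366))
P,R=pose();print(R.inv().apply(np.array([548.8,-67.7,14])-P))
crop('pics/f3.png',220,180,340,380,4,'pics/f3c.png') if 0 else crop('pics/f3.png',220,180,340,380,3,'pics/f3c.png')
E
```

```text
(array([37.19033295, -3.18155863]), array([-1.08002496e-11, -2.28510544e-11]), (array([21.46826991,  0.        , 30.53451436]), array([-18.38456189,   0.        , -16.96024111])))
[25.86761719  0.2367875  23.7765485 ]
```

View pics/f3c.png

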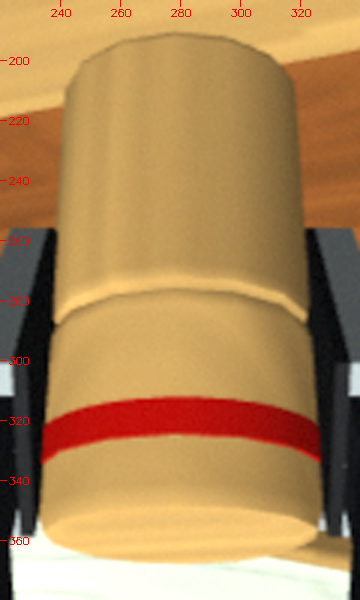

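```bash
cat >> h.py <<'E'
al=np.radians(40);Z=np.array([0,0,1.]);az=np.radians(-120)
d_=np.array([np.cos(az),np.sin(az),0]);tr=-Z*np.cos(al)+d_*np.sin(al);Rr=frame(tr,-Z*np.sin(al)-d_*np.cos(al))
Ri=frame(AX*np.cos(al)-Z*np.sin(al),AX*np.sin(al)+Z*np.cos(al))
E
python3 - <<'E'
from h import *
pc=np.array([576.35,-23.85,116.8])+Rr.apply([0,-2,89]);print(pc,pose()[0])
e=np.array([23.5,0,27]);L=np.load('L.npy')
for k,dz in((-60,50),(-30,0)):
    T=TIP+k*AX+[0,0,dz]-Ri.apply(e);print(T,row(pc,Rr,T,Ri),np.degrees((Rr.inv()*Ri).magnitude()),ik(L,T,Ri))
print(row(TIP-60*AX+[0,0,50],Ri,TIP-30*AX,Ri))
# joints along
q=telemetry.sense()['joint_pos'];print(q.round(1))
w=(Rr.inv()*Ri).as_rotvec()
for f in np.linspace(0,1,8): print(ik(L,pc*(1-f)+T*f+[0,0,100*np.sin(np.pi*f)],Rr*Rn.from_rotvec(w*f)))
E
```

```text
[546.01390056 -72.39366553  48.62204456] [546.26078134 -71.47883121  48.83944244]
[579.57513018  57.79197394 154.35322105] (array([  3.13,  -3.6 , -16.43]), array([ 0.03 ,  1.557, -0.34 ])) 91.34111104626277 (array([-24.7,  13.8, 102. ,  49. ,  82.4, -27.4]), np.float64(0.0))
[586.01718999  87.09214229 104.35322105] (array([  8.53,  -4.51, -14.43]), array([ 0.03 ,  1.557, -0.34 ])) 91.34111104626277 (array([-21.7,  17. , 103.8,  50.8,  77.1, -29.6]), np.float64(0.0))
(array([-1.9 , -0.  ,  5.51]), array([0., 0., 0.]))
[  6.4  33.6  83.4 -31.2  89.5  44.2]
(array([ 12.3,  33.1,  83.1, -28.4,  92.9,  48.4]), np.float64(0.0))
(array([  9.2,  22.3,  86.9, -20.4,  89.3,  40.2]), np.float64(0.0))
(array([  4.9,  14. ,  89.4, -10.9,  86.5,  31.5]), np.float64(0.0))
(array([-0.4,  8.4, 91.9, -0. , 83.6, 22.1]), np.float64(0.0))
(array([-6.4,  5.5, 95. , 12.1, 80.5, 11.7]), np.float64(0.0))
(array([-12.4,   5.5,  98.9,  25.1,  77.7,  -0.5]), np.float64(0.0))
(array([-17.7,   9.2, 102.3,  38.4,  76.2, -14.6]), np.float64(0.0))
(array([-21.7,  17. , 103.8,  50.8,  77.1, -29.6]), np.float64(0.0))
```

```bash
python3 -m inch '[[[-2.5,0,-3],[0,0,0],0.2],[[-5.1,0,-6.1],[0,0,0],0.2],[[-6.5,0,-9.2],[0,0.12,-0.02],0.2],[[3.1,-3.6,-16.4],[0.03,1.557,-0.34],0.2],[[3.1,-3.6,-16.4],[0.03,1.557,-0.34],0.2],[[3.1,-3.6,-16.4],[0.03,1.557,-0.34],0.2],[[3.1,-3.6,-16.4],[0.03,1.557,-0.34],0.2],[[3.1,-3.6,-16.4],[0.03,1.557,-0.34],0.2],[[3.1,-3.6,-16.4],[0.03,1.557,-0.34],0.2],[[3.1,-3.6,-16.4],[0.03,1.557,-0.34],0.2],[[3.1,-3.6,-16.4],[0.03,1.557,-0.34],0.2],[[3.1,-3.6,-16.4],[0.03,1.557,-0.34],0.2],[[3.1,-3.6,-16.4],[0.03,1.557,-0.34],0.2],[[3.1,-3.6,-16.4],[0.03,1.557,-0.34],0.2],[[3.1,-3.6,-16.4],[0.03,1.557,-0.34],0.2],[[3.1,-3.6,-16.4],[0.03,1.557,-0.34],0.2],[[3.1,-3.6,-16.4],[0.03,1.557,-0.34],0.2]]'
python3 - <<'E'
from h import *
s=telemetry.sense();print(s['tool_pos'],s['joint_pos'].round(1),(Ri.inv()*pose()[1]).as_rotvec().round(3))
for n in('wrist','side'):cv2.imwrite(f'pics/i1{n}.png',viewer.snapshot(n)[:,:,::-1])
crop('pics/i1side.png',190,180,350,320,5,'pics/i1s.png')
E
```

```text
time: 27.55
tool_pos: [579.5, 58.8, 154.7]
tcp_rot: [179.8, -49.8, 77.8]
ft_force: [0.1, 1.4, -0.3]
finger_gap: 32.6
[579.46291814  58.77135855 154.65609086] [-26.7  13.3 102.2  48.1  83.8 -28.6] [-0.    -0.003 -0.003]
```

View pics/i1wrist.png

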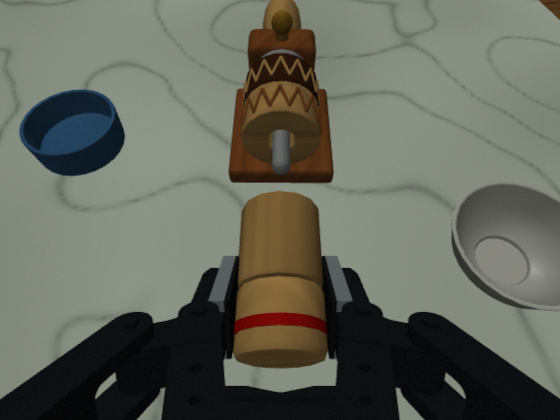

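View pics/i1s.png

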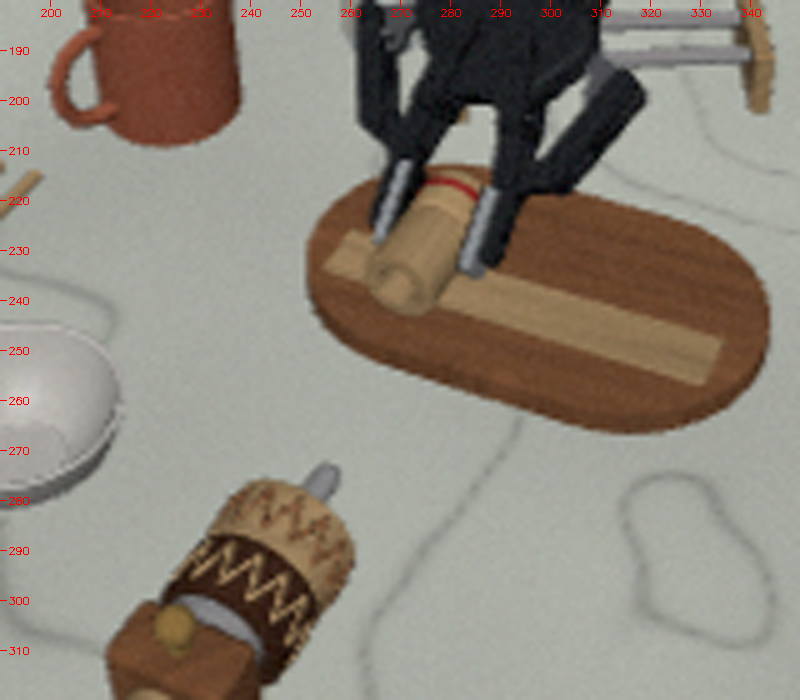

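Run:
```python
from h import *
s=cam('side');P,R=pose()
for e in((21.5,0,30.5),(23.5,0,27),(25.9,0,23.8)):
    X=P+R.apply(e);print(e,X.round(1),np.round(proj(s,X),1))
print('axle',[np.round(proj(s,ROOT-k*AX),1) for k in(92,80)])
crop('pics/i1side.png',250,200,310,290,8,'pics/i1z.png')
crop('pics/i1wrist.png',220,110,340,210,6,'pics/i1w.png')
c=cam('wrist',(P,R));print([np.round(proj(c,ROOT-k*AX),1) for k in(92,80,62)])
```

```text
(21.5, 0, 30.5) [587.2  95.1 151.3] [269.3 239.2]
(23.5, 0, 27) [586.9  93.7 155.1] [269.6 237.5]
(25.9, 0, 23.8) [586.7  92.9 158.9] [269.7 235.8]
axle [array([257. , 272.9]), array([254.2, 277. ])]
[array([281.7, 173.3]), array([281.7, 158.8]), array([281.7, 138.4])]
```

View pics/i1z.png

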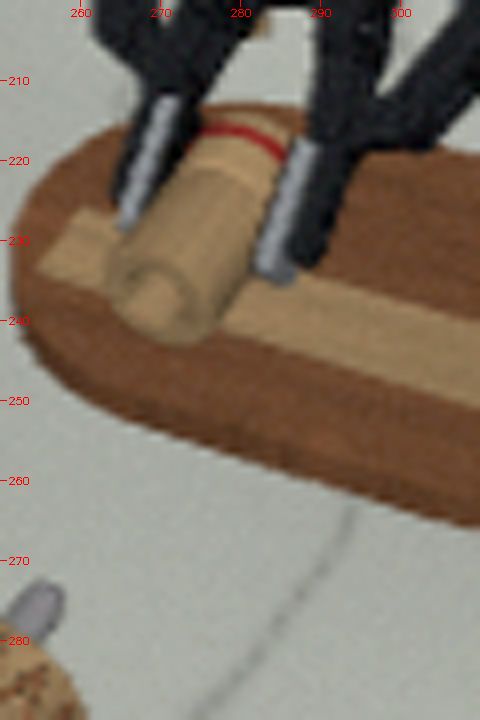

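View pics/i1w.png

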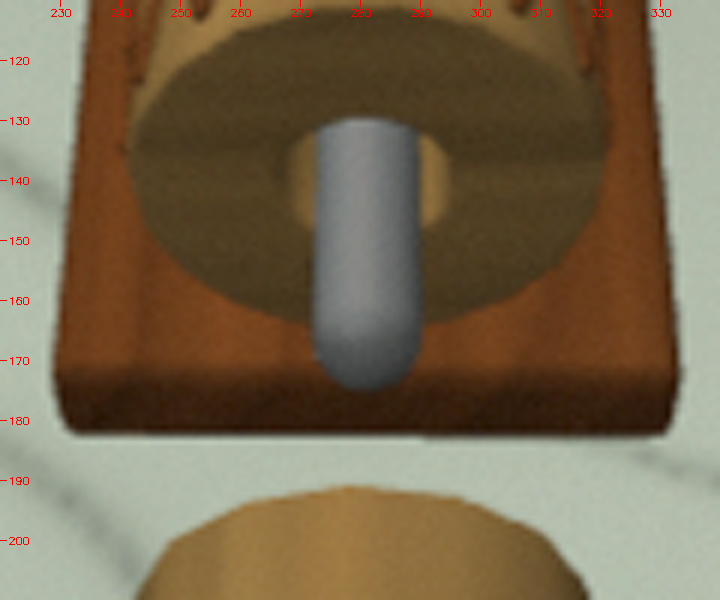

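```bash
python3 -m inch '[[[-1,0,3],[0,0,0],0.2],[[-1.9,0,5.5],[0,0,0],0.2],[[-1.9,0,5.5],[0,0,0],0.2],[[-1.9,0,5.5],[0,0,0],0.2],[[-1.9,0,5.5],[0,0,0],0.2]]'
python3 - <<'E'
from h import *
P,R=pose();print(P,(Ri.inv()*R).as_rotvec().round(3))
c=cam('wrist',(P,R));s=cam('side');X=P+R.apply([24,0,26.5]);print(X-TIP,(X-TIP)@AX,np.round(proj(s,X),1),np.round(proj(c,TIP),1))
for n in('wrist','side'):cv2.imwrite(f'pics/i2{n}.png',viewer.snapshot(n)[:,:,::-1])
crop('pics/i2side.png',225,220,305,300,8,'pics/i2z.png')
crop('pics/i2wrist.png',220,80,340,230,5,'pics/i2w.png')
E
```

```text
time: 28.15
tool_pos: [586.2, 86.7, 105.2]
tcp_rot: [179.8, -49.9, 77.7]
ft_force: [-0.0, 0.6, -1.3]
finger_gap: 32.5
[586.16365398  86.67336241 105.16385099] [-0.002 -0.001 -0.002]
[ -6.30518922 -29.77809606   1.46656847] -30.437387797936488 [263.8 262.6] [280.7 158.4]
```

View pics/i2z.png

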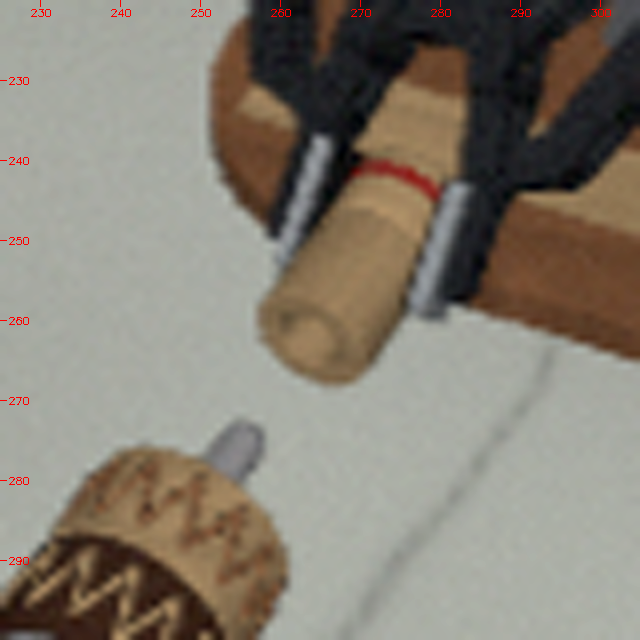

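View pics/i2w.png

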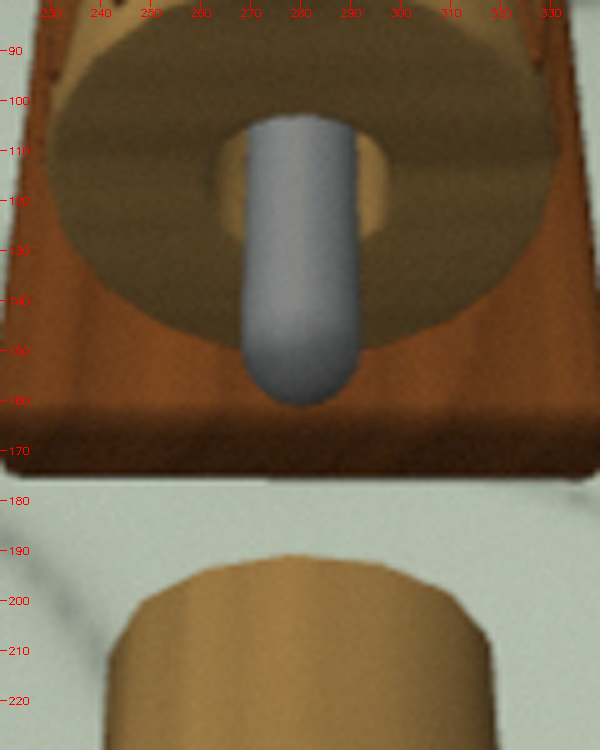

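```bash
python3 -m inch '[[[-0.1,0,0.1],[0,0,0],0.2],[[0.5,0,0.9],[0,0,0],0.2],[[1.2,0,1.65],[0,0,0],0.2],[[1.4,0,1.9],[0,0,0],0.2],[[1.4,0,1.9],[0,0,0],0.2],[[1.4,0,1.9],[0,0,0],0.2]]'
python3 - <<'E'
from h import *
P,R=pose();print(P,(Ri.inv()*R).as_rotvec().round(3))
c=cam('wrist',(P,R));s=cam('side');X=P+R.apply([24,0,26.5]);print(X-TIP,(X-TIP)@AX,np.round(proj(s,X),1),np.round(proj(c,TIP),1))
for n in('wrist','side'):cv2.imwrite(f'pics/i3{n}.png',viewer.snapshot(n)[:,:,::-1])
crop('pics/i3side.png',225,220,305,300,8,'pics/i3z.png')
crop('pics/i3wrist.png',220,80,340,230,5,'pics/i3w.png')
E
```

```text
time: 28.85
tool_pos: [590.2, 110.6, 102.0]
tcp_rot: [180.0, -49.9, 77.6]
ft_force: [-0.2, -0.7, -0.5]
finger_gap: 32.5
[590.22030977 110.57356751 101.98578378] [ 0.    -0.001 -0.   ]
[-2.26471879 -5.87470928 -1.70150374] -6.223980824065631 [258.9 271.6] [283.3 195.7]
```

View pics/i3z.png

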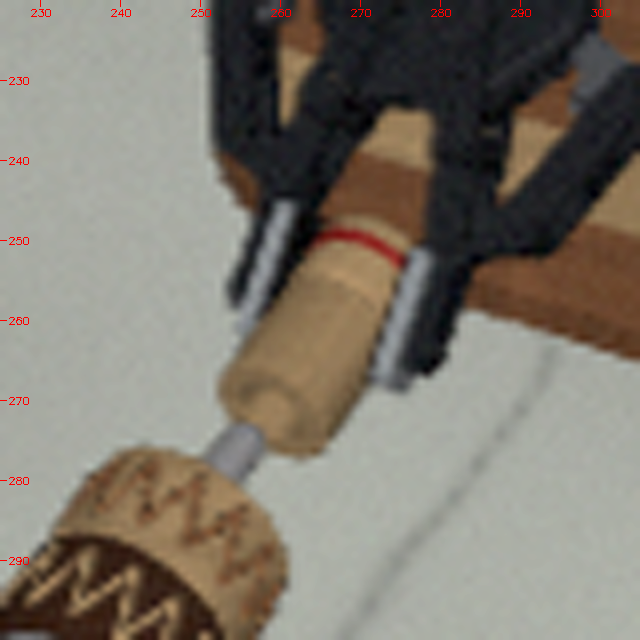

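View pics/i3w.png

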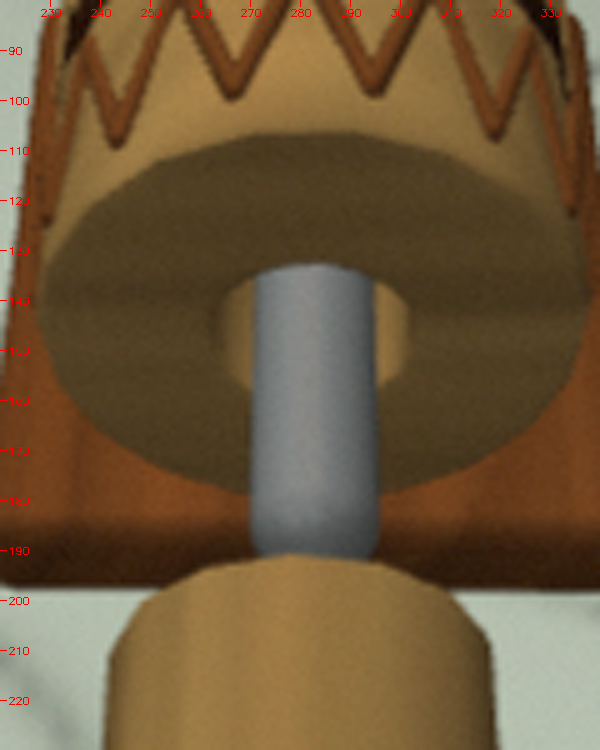

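```bash
python3 -m inch '[[[0.05,0.1,0],[0,0,0],0.2],[[0.4,0.1,0.45],[0,0,0],0.2],[[0.7,0.1,0.8],[0,0,0],0.2],[[1.0,0.1,1.15],[0,0,0],0.2],[[1.0,0.1,1.15],[0,0,0],0.2]]'
python3 - <<'E'
from h import *
s=telemetry.sense();print(s['ft_force'],s['wrist_torque'])
for n in('wrist','side'):cv2.imwrite(f'pics/i4{n}.png',viewer.snapshot(n)[:,:,::-1])
crop('pics/i4side.png',225,220,305,300,8,'pics/i4z.png')
crop('pics/i4wrist.png',220,80,340,230,5,'pics/i4w.png')
E
```

```text
time: 29.45
tool_pos: [594.5, 125.7, 102.3]
tcp_rot: [-180.0, -50.0, 77.6]
ft_force: [0.6, 0.9, -0.2]
finger_gap: 32.5
[ 0.63080349  0.89406082 -0.20874268] [-0.4338551   0.12546116  0.02382769]
```

View pics/i4z.png

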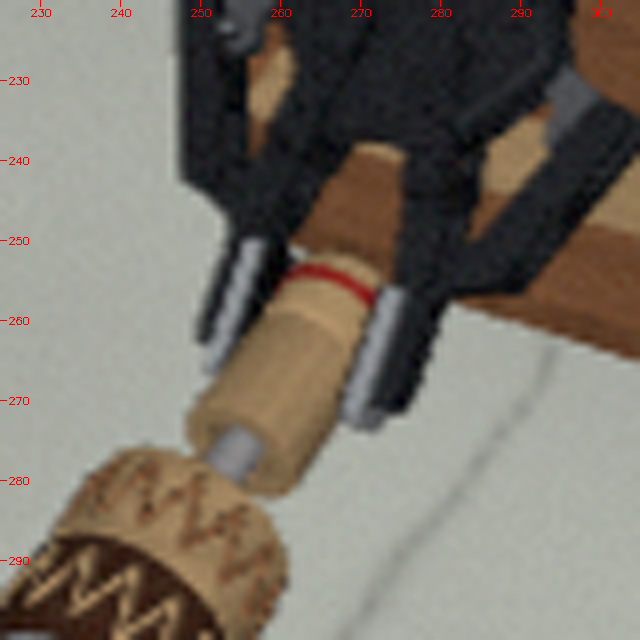

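View pics/i4w.png

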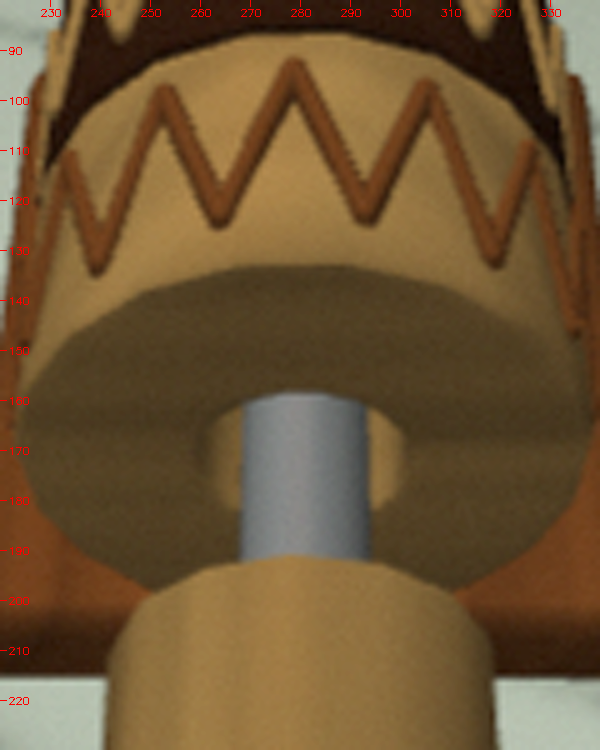

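```bash
python3 -m inch '[[[0.32,0,0.38],[0,0,0],0.2],[[0.64,0,0.77],[0,0,0],0.2],[[0.96,0,1.15],[0,0,0],0.2],[[1.16,0,1.38],[0,0,0],0.2],[[1.16,0,1.38],[0,0,0],0.2]]'
python3 - <<'E'
from h import *
s=telemetry.sense();print(s['ft_force'],s['wrist_torque'])
for n in('wrist','side'):cv2.imwrite(f'pics/i5{n}.png',viewer.snapshot(n)[:,:,::-1])
crop('pics/i5side.png',225,220,305,300,8,'pics/i5z.png')
crop('pics/i5wrist.png',220,80,340,230,5,'pics/i5w.png')
E
```

```text
time: 30.05
tool_pos: [598.4, 143.1, 102.3]
tcp_rot: [180.0, -49.9, 77.6]
ft_force: [-0.3, 0.5, -0.7]
finger_gap: 32.7
[-0.25385674  0.45569492 -0.74283197] [-0.44473108  0.06405965  0.00990527]
```

View pics/i5z.png

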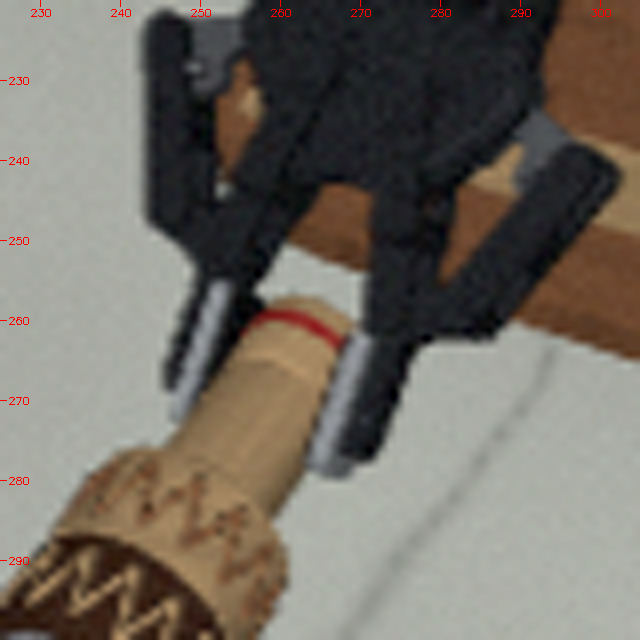

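View pics/i5w.png

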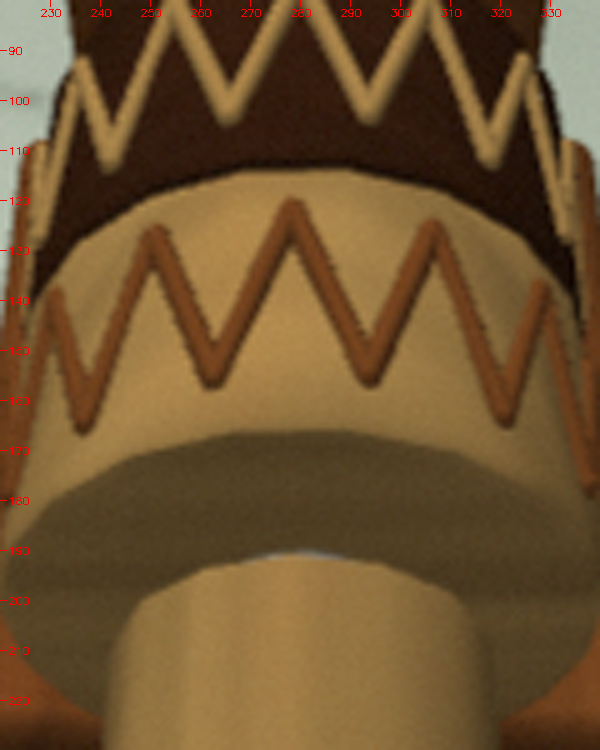

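Nearly home with no side force. Slow approach in 2 mm steps.

```bash
python3 -m inch '[[[0.13,0,0.15],[0,0,0],0.2],[[0.13,0,0.15],[0,0,0],0.2]]';python3 -m inch '[[[0.13,0,0.15],[0,0,0],0.2],[[0.13,0,0.15],[0,0,0],0.2]]'
```

```text
time: 30.35
tool_pos: [598.9, 144.5, 102.3]
tcp_rot: [180.0, -49.9, 77.6]
ft_force: [0.1, -0.6, -0.4]
finger_gap: 32.6
time: 30.55
tool_pos: [599.3, 146.5, 102.4]
tcp_rot: [180.0, -49.9, 77.6]
ft_force: [1.0, 0.1, 0.3]
finger_gap: 32.5
```

```bash
python3 -m inch '[[[0.13,0,0.15],[0,0,0],0.2],[[0.13,0,0.15],[0,0,0],0.2]]'
```

```text
time: 30.75
tool_pos: [599.7, 148.5, 102.4]
tcp_rot: [180.0, -49.9, 77.6]
ft_force: [0.3, -0.0, -0.3]
finger_gap: 32.6
```

```bash
python3 -m inch '[[[0.13,0,0.15],[0,0,0],0.2],[[0.13,0,0.15],[0,0,0],0.2]]'
```

```text
time: 30.95
tool_pos: [600.0, 148.9, 102.2]
tcp_rot: [180.0, -49.8, 77.6]
ft_force: [-5.8, -12.2, 3.4]
finger_gap: 32.8
```

```bash
python3 -m inch '[[[0.1,0,0.12],[0,0,0],0.2],[[0.1,0,0.12],[0,0,0],0.2]]'
```

```text
time: 31.15
tool_pos: [600.1, 149.0, 102.0]
tcp_rot: [180.0, -49.7, 77.6]
ft_force: [-13.8, -23.4, 7.4]
finger_gap: 32.5
```

Run:
```python
from h import *
for n in('wrist','side'):cv2.imwrite(f'pics/i6{n}.png',viewer.snapshot(n)[:,:,::-1])
crop('pics/i6side.png',205,220,305,320,7,'pics/i6z.png')
crop('pics/i6wrist.png',200,60,360,250,4,'pics/i6w.png')
```

```text
(no output)
```

View pics/i6z.png

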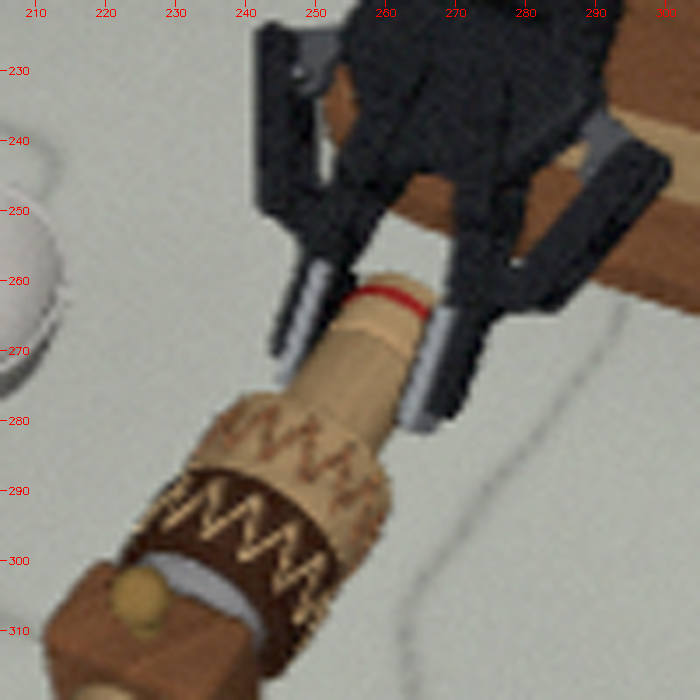

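View pics/i6w.png

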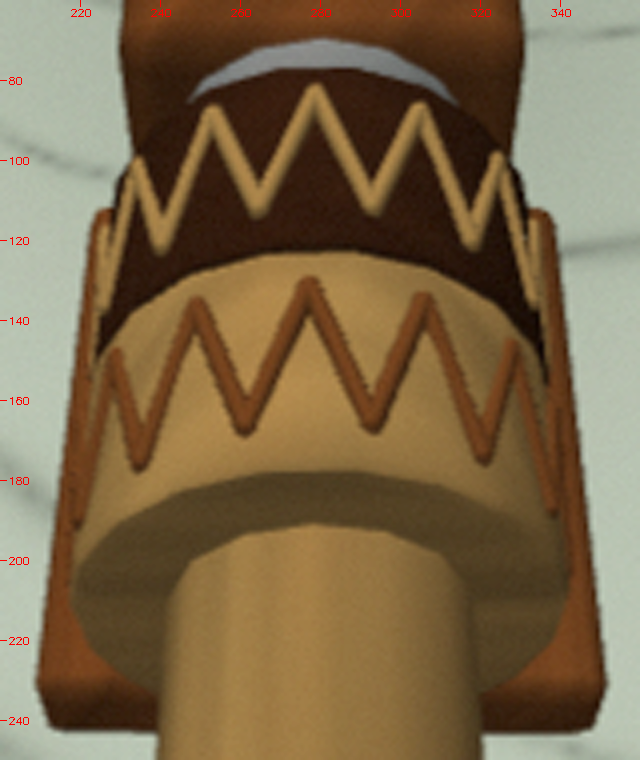

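```bash
python3 -m inch '[[[-0.1,0,-0.12],[0,0,0],0.2],[[-0.13,0,-0.15],[0,0,0],0.2]]'; python3 -m inch '[[[0,0,0],[0,0,0],0.35],[[0,0,0],[0,0,0],0.45],[[0,0,0],[0,0,0],0.6],[[0,0,0],[0,0,0],0.8],[[0,0,0],[0,0,0],0.8]]'
python3 - <<'E'
from h import *
for n in('wrist','side'):cv2.imwrite(f'pics/i7{n}.png',viewer.snapshot(n)[:,:,::-1])
crop('pics/i7side.png',205,220,305,320,7,'pics/i7z.png')
E
```

```text
time: 31.45
tool_pos: [600.0, 148.8, 102.2]
tcp_rot: [180.0, -49.9, 77.5]
ft_force: [-2.3, -4.3, 0.7]
finger_gap: 32.8
time: 31.95
tool_pos: [600.1, 150.1, 102.4]
tcp_rot: [180.0, -49.9, 77.6]
ft_force: [-0.4, 0.3, 0.5]
finger_gap: 68.3
```

View pics/i7z.png

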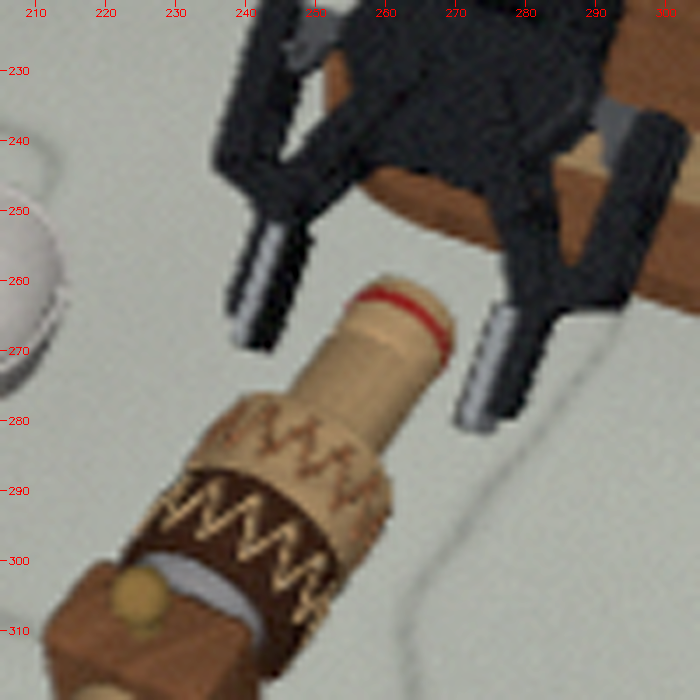

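View pics/i7wrist.png

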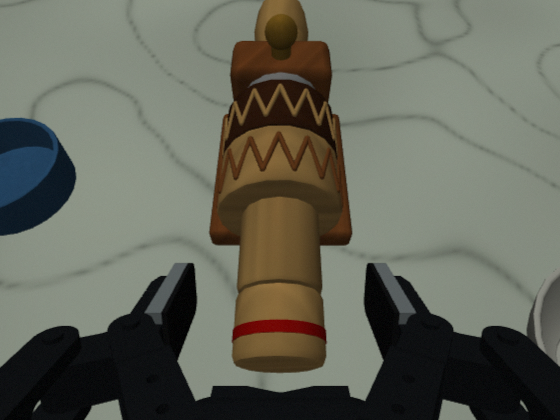

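```bash
python3 -m inch '[[[0,0,-2],[0,0,0],0.9],[[0,0,-5],[0,0,0],0.9],[[0,0,-9],[0,0,0],0.9],[[0,0,-14],[0,0,0],0.9],[[0,0,-14],[0,0,0],0.9],[[0,0,-14],[0,0,0],0.9]]'
python3 - <<'E'
from h import *
for n in('wrist','side'):cv2.imwrite(f'pics/i8{n}.png',viewer.snapshot(n)[:,:,::-1])
crop('pics/i8side.png',205,220,305,320,7,'pics/i8z.png')
crop('pics/i8wrist.png',200,50,370,220,4,'pics/i8w.png')
P,R=pose();c=cam('wrist',(P,R));s=cam('side')
for k in(0,30,60,122): print(k,np.round(proj(c,ROOT-k*AX),1),np.round(proj(s,ROOT-k*AX),1))
E
```

```text
time: 32.65
tool_pos: [577.8, 44.1, 193.3]
tcp_rot: [179.8, -49.9, 77.6]
ft_force: [0.1, -0.1, -1.3]
finger_gap: 76.9
0 [281.6 104.1] [233.8 306. ]
30 [281.6 129.1] [241.8 294.6]
60 [281.6 156.8] [249.3 283.8]
122 [281.7 225.1] [263.8 263.2]
```

View pics/i8z.png

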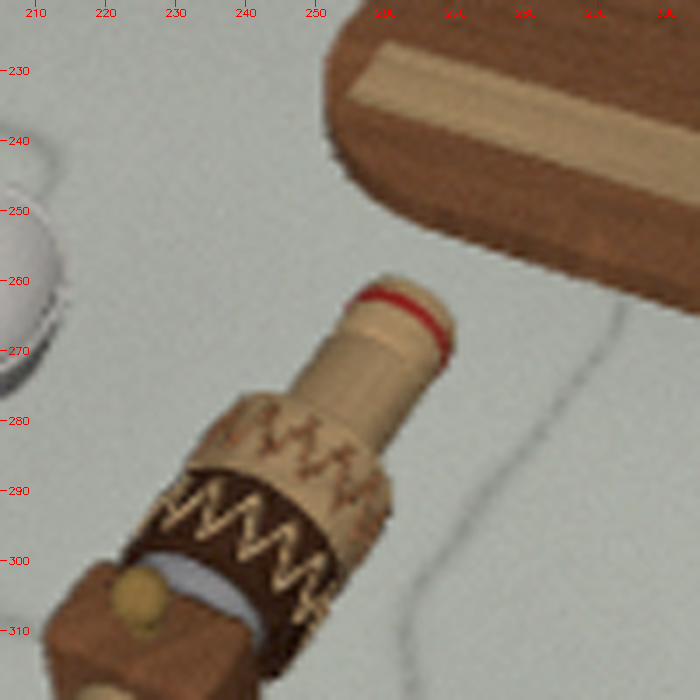

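View pics/i8w.png

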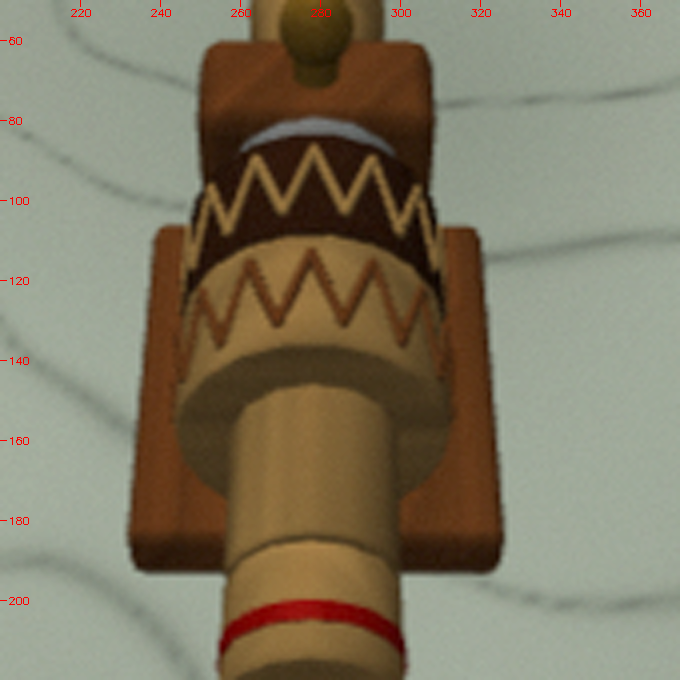

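Run:
```python
from h import *
E=Rn.from_euler('xyz',[180,0,77.6],degrees=True);P,R=pose()
print(row(P,Ri,[596,120,230],E))
```

```text
(array([7.87, 0.32, 3.38]), array([-0.   , -0.873,  0.   ]))
```

```bash
python3 -m inch '[[[3,0,-2],[0,-0.15,0],1],[[7.9,0.3,3.4],[0,-0.873,0],1],[[7.9,0.3,3.4],[0,-0.873,0],1],[[7.9,0.3,3.4],[0,-0.873,0],1],[[7.9,0.3,3.4],[0,-0.873,0],1],[[7.9,0.3,3.4],[0,-0.873,0],1],[[7.9,0.3,3.4],[0,-0.873,0],1],[[7.9,0.3,3.4],[0,-0.873,0],1],[[7.9,0.3,3.4],[0,-0.873,0],1],[[7.9,0.3,3.4],[0,-0.873,0],1]]'
python3 - <<'E'
from h import *
P,R=pose();c=cam('wrist',(P,R))
cv2.imwrite('pics/j1.png',viewer.snapshot('wrist')[:,:,::-1])
for k in(0,30,60,92,122): print(k,np.round(proj(c,ROOT-k*AX+[0,0,0]),1),np.round(proj(c,ROOT-k*AX+[0,0,24]),1))
crop('pics/j1.png',210,0,350,190,4,'pics/j1c.png')
E
```

```text
time: 33.75
tool_pos: [596.1, 118.5, 230.3]
tcp_rot: [-179.9, 0.0, 77.5]
ft_force: [0.4, 0.1, -0.3]
finger_gap: 85.5
0 [275.4   4.6] [274.9  -4.7]
30 [275.6  56.8] [275.1  53.4]
60 [275.8 105.4] [275.3 107. ]
92 [275.9 153.5] [275.5 159.8]
122 [276.1 195.5] [275.7 205.5]
```

View pics/j1.png

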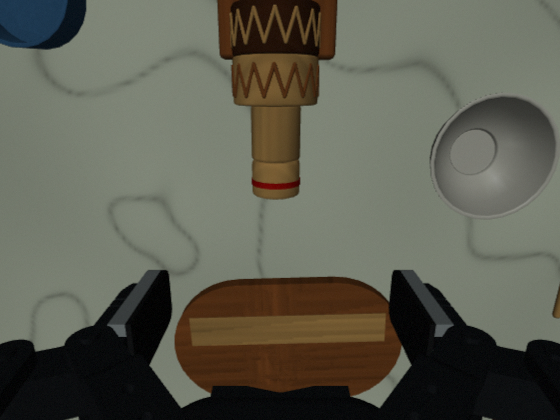

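View pics/j1c.png

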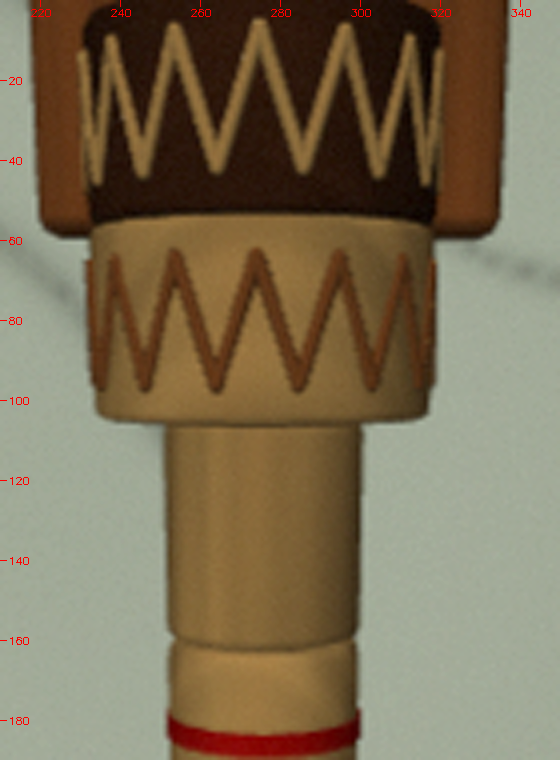

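Run:
```python
from h import *
cv2.imwrite('pics/k_side.png',viewer.snapshot('side')[:,:,::-1])
print(r.hand_in()); print(telemetry.sense()['time'])
```

```text
the job is handed in; nothing more can be done
None
the job is handed in; nothing more can be done
```

View pics/k_side.png

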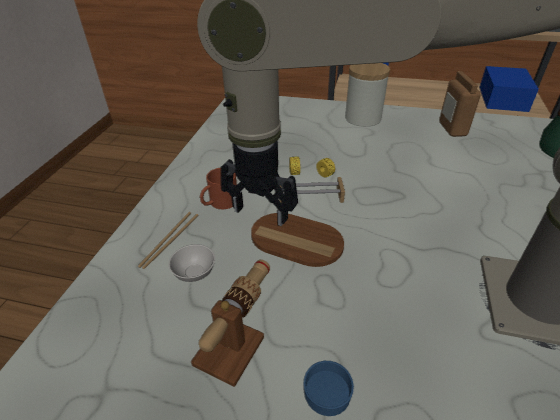

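The rolling pin is back together on its axle, and I handed the job in at about 34 s of the 72 s allowed. I took the handle out of the ramekin, stood it upright on the board and let go of it. Then I slid on the dark sleeve, then the pale one. Last I took the handle again with the gripper tilted 40° and pushed it hole first onto the axle.

- **Seating:** Each part was pushed until it met firm contact, about 12 N, 13 N and 28 N in turn. The highest force I read was about 28 N.
- **Last close view:** From above, the joints showed at image rows 53.5 (dark to pale) and 106 (pale to handle). For fully home I had predicted 53.4 and 107. The handle's back end also sat about where expected. I saw no gaps, and nothing moved after release.
- **Rest of the scene:** In the last side view the mug, bowl and yellow look-alikes stand where they began. The spice jar is hidden behind the gripper there, but the arm never went near it. The gripper touched nothing.
- **Disagreements:** The cameras put the gripped sleeves, and perhaps the handle, about 3 mm off from the stated heights. Two estimates of the handle's offset in the grip also differed by about 8 mm. I used a value in between and checked it in the side and wrist views, and the handle went onto the axle with no side force.

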